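# Wind the carton squaring jig tight with its removable crank

### The arm

A 7-joint arm with a two-finger parallel gripper is mounted at the origin on the work surface. World frame = base frame: x ahead of the robot, y to its left, z up, the work surface at z = 0. Lengths are in mm, angles in rad, forces in N, time in s.
With the tool pointing down it reaches from about 400 to 875 mm from the base axis. Payload 4.4 kg.
Tool frame: the origin (TCP) lies between the finger pads; the fingertips stand ctrl.tip_reach ahead of it and the grasp point (between the pads) lies 8 mm behind it (ctrl.tip_reach is the distance from the TCP to the fingertips, in mm); z points along the fingers, y is the direction in which the jaws open and shut (so a half turn about z gives the same grasp; the last joint's range is limited). The gripper opens to 85 mm and grips with 20 to 120 N. Pads are 22 mm wide; open, the fingers measure 114 mm over their backs; the gripper's body (76 mm by 85 mm) begins 54 mm behind the grasp point. The pads swing forward as they close: fully open they stand 13 mm farther back than shut.
Start: joints at [-1.249, 0.628, 0.038, 1.517, -0.027, 0.996, -0.02], TCP at [245.777, 601.757, 242.313] pointing down, gripper open.
Joint ranges: [-3.06, 3.06], [-0.37, 2.12], [-1.25, 1.32], [0.18, 2.47], [-1.1, 4.24], [0.23, 1.98], [-2.94, 2.94]. Speed limits (rad/s): [2.57, 2.57, 3.14, 3.14, 3.14, 3.14, 3.14].

### API

Orientations are given as [roll, pitch, yaw] about the fixed x, y, z axes, in that order (R = Rz(yaw) Ry(pitch) Rx(roll)).
In Python, from cell import status, viewer, order, ctrl gives the robot as it stands.
- The arm moves only by the tool play_rows, never from a script. Its argument "series" is a list of rows, each a list of 5 numbers: the shift along the tool's x, y, z in cm, then the turn about the tool's z in degrees, then the closure, from 0 (fully open) to 1 (shut). In form: [[x, y, z, yaw, gripper], ...]. A call has 1 to 8 rows; each row is the pose to reach, as a shift and turn from the pose commanded when the call began, along the tool's axes at that moment; what a row does not reach only later rows make up. A row lasts 1/10 s, in which the tool goes at most 50 mm and 8.59 degrees, less where a joint would pass 70% of its speed; a pose out of reach is approached as far as the arm can. A call with a gripper value outside its range is refused whole. The fingers move at their own pace and stop on an object; the grip force is fixed at half the most. Time passes only in rows, so rows that repeat a pose let the fingers close. It gives the time, the measured TCP pose, the force and the opening at its end, in the units of the state.
- status.read_state(): the state, without advancing time (a new reading comes with each control period).
- viewer.get_image(name): name is "scene" or "top" or "wrist"; returns a dict with "img" (400x640x3 uint8, red, green, blue), "vfov" (degrees; the focal length in pixels is half the picture's height over the tangent of half this angle, whatever the lens; pixels are square), "cx", "cy" (the principal point, pixels), "rvec" (rotation vector, rad) and "tvec" (3), from world to camera coordinates, as OpenCV has them; the wrist camera has in their place "tool_from_camera" (4x4, takes a point from camera to tool coordinates, whose origin is the TCP and whose axes are the flange's). Camera axes: x right, y down, z forward; pixel columns grow to the right and rows downward; lengths in mm; the calibration is good to about 2 mm. A picture is of the moment at which its call begins: read the wrist's pose just before it. There is no depth.
- order.finish_job(): hands the job in, once; it reports no verdict.
The state is a dict: "clock": time; "qpos": joint angles; "qd": joint speeds; "tau": joint torques, N m; "eef_pos": TCP position; "tool_rot": TCP orientation; "force": force on the tool from outside, world axes, zero at the start; "torque": the same for the moment, N m; "width": finger opening in mm.
Only numpy, scipy, OpenCV 4.12 (cv2) and the standard library are available. Lean on these libraries where they do the work, as an engineer would, in place of code of your own. Each camera call takes 0.05 s, during which the arm holds its last target. There are 200 camera calls.

### The job

Take the loose crank from the black rubber mat, fit it fully down onto the square shaft on the sloping panel, towards the robot, and wind it clockwise until the sprung plate has pushed the carton square against the fixed fence and is itself pushed about half way back on its springs, never bottoming it. Then lift the crank off the shaft, leaving the carton held, and lay it flat back on the mat without dropping it. Leave everything else on the bench where it is.

Things in the scene. Friction and masses are not known exactly. Their poses are not given: they have to be found in the camera images.
- crank: Loose aluminium crank, about 0.32 kg, lying flat on the mat. Origin: centre of the hub's underside, the mouth of a blind square socket 15.5 mm wide, 26 mm deep; z up out of the hub's top, x along the arm. Hub: block 32 x 32 mm, sides (and the socket's) along x and y, 62 mm tall. Arm: 20 mm wide, 12 mm thick, flush with the underside, along +x to a 30 mm disc at x = 70 mm.
- crank_grip (a point): Middle of the crank's black cylindrical grip, 25 mm in diameter, 58 mm long, parallel to the crank's z. It stands on the disc: its middle is at x = 70, z = 43 mm of the crank, its ends at z = 14 and 72 mm. The grip spins freely on its own axis, so it can be held firmly while the crank goes round. Axes as the crank's.
- shaft_seat (a point): Middle of the top of the 42 mm round steel collar, about 100 mm above the table. The 14 mm square shaft stands 24 mm out of it, its last 4 mm stepped in to 10 mm. z points out along the shaft, leaning 25 degrees from vertical to the jig's -x (away from the robot); x and y are normal to its flats and turn with it. The crank, in any of four quarter turns, is fully home when its origin is here, z along z.
- shaft (a joint): Angle of the square shaft, rad; it grows clockwise, seen looking down onto the shaft's end. Each rad moves the guide 9.5 mm towards the carton (60 mm a turn); about one turn is needed. The shaft is stiff (0.35 N m, 5 N at the grip) and stays where it is left. A fitted crank has about 6 degrees of play each way.
- fence (a point): Foot of the inner face of the fixed steel fence (180 mm long, 45 mm high), at mid length, on the aluminium bed, whose top is 30 mm above the table. Axes are the jig's: x along the fence, towards the robot, away from the sloping panel (130 x 150 mm, 12 mm below the collar's top); y from the carton to the fence; z up. The shaft's seat is at x = -165, y = -110, z = +70 mm here.
- plate_face (a point): Face towards the carton of the sprung steel plate (120 mm long, 55 mm high), 30 mm above the bed, at mid length. Free, it stands 16 mm off the grey guide block behind it; the carton pushes it back towards the block; its springs take 2 N per mm. y points to the fence; axes are the jig's.
- press (a joint): How far the sprung plate is pushed back towards its guide block, in m: 0 free, 0.008 half way, 0.016 bottomed against the block.
- carton: Closed brown cardboard carton, 150 (x) x 110 (y) x 80 (z) mm, about 0.5 kg, standing loosely and a little askew on the bed between the plate and the fence. Origin: centre of its underside. When it touches the fence squarely its origin is 55 mm from the fence's face and its x is along the fence.
- mat: Black rubber mat fixed on the table, 220 (x) x 160 (y) x 4 mm; origin at the centre of its underside, z up. It lies to the left or the right of the jig, and a red basket on the other side.
- tape_in_basket: Roll of brown tape, 90 mm across, 30 mm tall, lying in the red basket (200 x 150 x 55 mm); a bystander to be left alone. Origin at the centre of its underside.
- tape_roll: Roll of brown tape, 100 mm across, 48 mm tall, lying on the table; a bystander to be left alone. Origin at the centre of its underside.
- clear_tape: Roll of clear tape, 84 mm across, 25 mm tall, lying on the table; a bystander to be left alone. Origin at the centre of its underside.
- cutter: Box cutter with an orange handle, 145 x 22 x 14 mm; a bystander to be left alone. Origin at the centre of its underside.
- spanner: Steel spanner, 170 mm long; a bystander to be left alone. Origin at the centre of its underside (near its middle).
- stapler: Black stapler, 130 x 35 x 47 mm; a bystander to be left alone. Origin at the centre of its underside.
- small_carton: Closed brown carton, 120 x 90 x 60 mm; a bystander to be left alone. Origin at the centre of its underside.

How it is judged:
By the outcome, as a careful person would: the job done as asked, in the order asked, and still so for the second after the job is handed in, with the robot touching nothing.
It also fails if it takes over 72 s, if anything falls off the work surface, if the arm or the gripper's body presses on something with over 40 N, if the wrist force passes 120 N, or if a joint passes its speed limit or range.

## Working session

There is one attempt and no reset: what is moved stays moved. The work goes in short steps, Python scripts to look and compute and a tool call to move; the robot and the scene stay as the last step left them, time stands still between calls to the robot, and variables do not carry over. Pictures are saved under pics/ and viewed, about 8 in all and at most 12, crops included, and the job is handed in when it is done.

Besides the shell and the picture viewer there is one more tool, called after "Emit:" as name([rows], argument=value, ...), one row to a line, values as JSON. play_rows: Moves the arm, as the interface text tells. Its arguments: {"type":"object","properties":{"series":{"type":"array","items":{"type":"array","items":{"type":"number"}}}},"required":["series"]}

```bash
ls; mkdir -p pics; cat > h.py <<'E'
import numpy as np, cv2
from scipy.spatial.transform import Rotation as R
from cell import status, viewer, order, ctrl
def cam(name):
    s=status.read_state(); d=viewer.get_image(name); h,w=d["img"].shape[:2]
    f=h/2/np.tan(np.radians(d["vfov"])/2)
    K=np.array([[f,0,d["cx"]],[0,f,d["cy"]],[0,0,1]])
    if "rvec" in d:
        Rc=cv2.Rodrigues(np.array(d["rvec"],float))[0]; t=np.array(d["tvec"],float).ravel()
    else:
        T=np.eye(4); T[:3,:3]=R.from_euler("xyz",s["tool_rot"]).as_matrix(); T[:3,3]=s["eef_pos"]
        M=np.linalg.inv(T@np.array(d["tool_from_camera"])); Rc=M[:3,:3]; t=M[:3,3]
    return d["img"],K,Rc,t
def proj(P,c):
    q=(np.atleast_2d(P)@c[2].T+c[3])@c[1].T
    return q[:,:2]/q[:,2:]
def unproj(u,v,z,c):
    d=c[2].T@np.linalg.inv(c[1])@np.array([u,v,1.]); o=-c[2].T@c[3]
    return o+d*(z-o[2])/d[2]
def save(n,img): cv2.imwrite(f"pics/{n}.png",cv2.cvtColor(img,cv2.COLOR_RGB2BGR))
E
python3 - <<'E'
from h import *
import pickle
s=status.read_state();print(s, ctrl.tip_reach)
for n in("scene","top"):
    c=cam(n);save(n,c[0]);pickle.dump(c,open(n+".pkl","wb"));print(n,c[1:])
E
```

```text
pics
{'clock': 0.0, 'qpos': array([-1.24878856,  0.62928636,  0.0384414 ,  1.51837787, -0.02698196,
        0.99626836, -0.0199875 ]), 'qd': array([ 0.00148547, -0.00133019,  0.00139206,  0.00174744, -0.00181316,
        0.00078609, -0.00082195]), 'tau': array([ 1.46553855e-03, -5.63408482e+01,  1.22683804e+00, -1.93445528e+01,
        1.11808564e-02,  1.03093174e-02, -1.41001843e-05]), 'eef_pos': array([245.55645486, 601.19069353, 241.42462083]), 'tool_rot': array([-3.13977104e+00,  3.57432633e-05,  2.75380747e+00]), 'force': array([-0.09221235,  0.2080568 , -0.21816152]), 'torque': array([ 0.01133104, -0.00918414,  0.02679336]), 'width': 85.11542586098396} 11.0
scene (array([[434.86212772,   0.        , 320.62744537],
       [  0.        , 434.86212772, 201.20522743],
       [  0.        ,   0.        ,   1.        ]]), array([[ 0.57791182,  0.81609875, -0.00087142],
       [ 0.68150283, -0.48318601, -0.54962275],
       [-0.4489675 ,  0.31703961, -0.83541252]]), array([-293.47092527, -294.61383459, 1483.11923306]))
top (array([[434.31978183,   0.        , 320.37526391],
       [  0.        , 434.31978183, 199.08879796],
       [  0.        ,   0.        ,   1.        ]]), array([[-0.02291431, -0.99966359,  0.01215074],
       [-0.99175878,  0.02119731, -0.12635349],
       [ 0.12605342, -0.01494591, -0.99191086]]), array([ -11.87751263,  511.48935622, 1093.45769768]))
```

View pics/top.png

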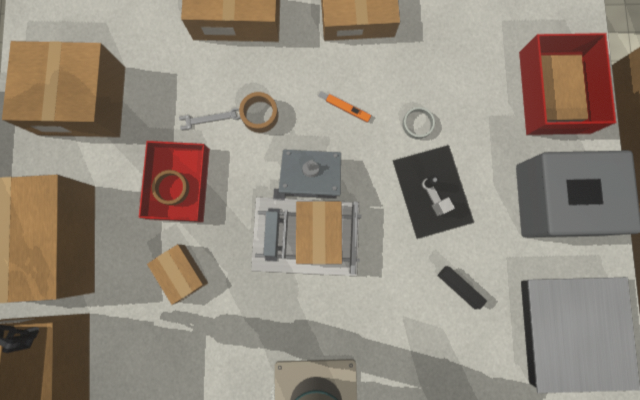

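View pics/scene.png

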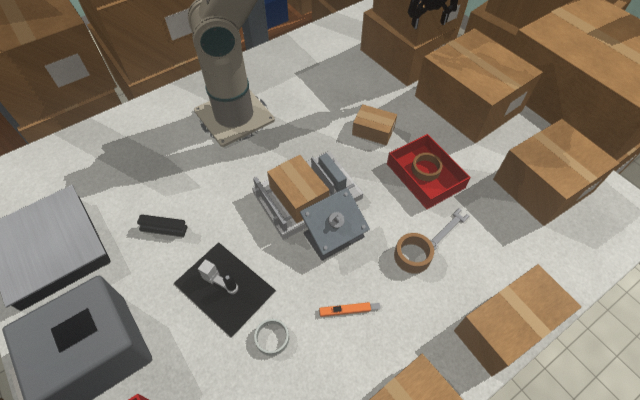

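The top view shows the crank on the mat with its hub near (443,205) and its grip near (429,183). The shaft is near (311,167) on the panel, which slopes away from the robot. The plate is left of the carton and the fence right, at about column 355. I'll turn these into coordinates.

```bash
python3 - <<'E'
from h import *
import pickle
c=pickle.load(open("top.pkl","rb"));s=pickle.load(open("scene.pkl","rb"))
def tri(a,b):
    A=[]
    for (u,v),k in((a,c),(b,s)):
        P=k[1]@np.c_[k[2],k[3]]; A+= [u*P[2]-P[0],v*P[2]-P[1]]
    x=np.linalg.svd(np.array(A))[2][-1]; return (x[:3]/x[3]).round(0)
print("shaft top",tri((311,164),(337,217)))
print("hub top",tri((446,207),(207,266)),"grip top",tri((428,181),(231,280)))
for n,p in dict(hubtop=(446,207,66),griptop=(428,181,76),bedLL=(250,273,30),bedLR=(357,275,30),panelTL=(283,150,60),panelTR=(341,152,60),panelBL=(278,194,116),panelBR=(341,196,116),shaft=(311,166,122),matTL=(393,161,4),matTR=(447,146,4),matBR=(473,222,4),matBL=(417,237,4)).items(): print(n,unproj(*p,c).round(0))
a=cv2.resize(c[0][135:285,240:480],None,fx=3.3,fy=3.3,interpolation=cv2.INTER_CUBIC); save("topcrop",a)
E
```

```text
shaft top [586.  -2. 118.]
hub top [ 482. -339.   58.] grip top [ 549. -304.   49.]
hubtop [ 480. -338.   66.]
griptop [ 546. -294.   76.]
bedLL [326. 160.  30.]
bedLR [ 315. -112.   30.]
panelTL [636.  70.  60.]
panelTR [628. -78.  60.]
panelBL [515.  79. 116.]
panelBR [507. -72. 116.]
shaft [580.  -1. 122.]
matTL [ 614. -222.    4.]
matTR [ 652. -370.    4.]
matBR [ 445. -427.    4.]
matBL [ 409. -276.    4.]
```

View pics/topcrop.png

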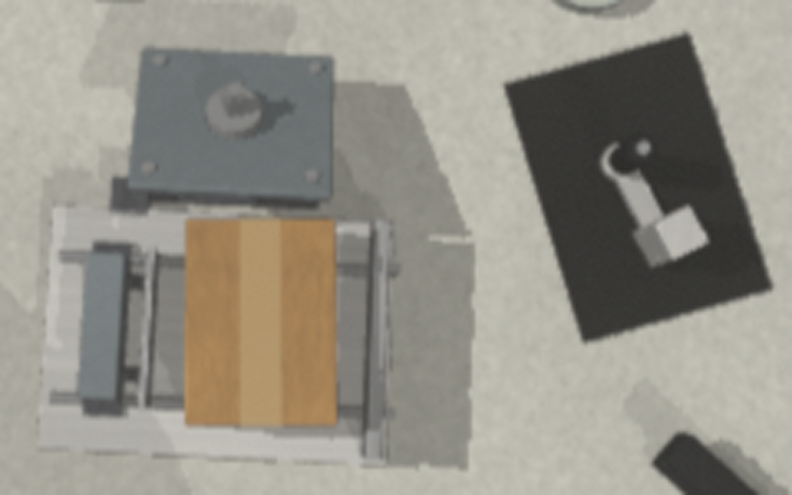

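```bash
cat >> h.py <<'E'
def shift(target=None,yaw=None,src=None,syaw=None):
    "tool-axis shift (cm) and turn (deg) to world target, yaw deg"
    s=status.read_state(); p=np.array(s["eef_pos"] if src is None else src,float)
    y=np.degrees(s["tool_rot"][2]) if syaw is None else syaw
    M=R.from_euler("xyz",[180,0,y],degrees=True).as_matrix()
    d=M.T@(np.array(target)-p)/10 if target is not None else 0
    t=0 if yaw is None else -((yaw-y+180)%360-180)
    return np.round(d,2),round(t,1)
E
python3 - <<'E'
from h import *
print(np.round(viewer.get_image("wrist")["tool_from_camera"],3).tolist())
print(shift((520,180,260),90),shift((560,0,300),26))
E
```

```text
[[-0.0, -0.961, -0.276, 70.75], [1.0, 0.0, -0.001, 0.431], [0.001, -0.276, 0.961, -131.327], [0.0, 0.0, 0.0, 1.0]]
(array([-41.34, -28.63,  -1.84]), np.float64(67.8)) (array([-51.85, -43.78,  -5.84]), np.float64(131.8))
```

Emit:
play_rows([
  [-51.85,-43.8,-5.8,131.8,0],
  [-51.85,-43.8,-5.8,131.8,0],
  [-51.85,-43.8,-5.8,131.8,0],
  [-51.85,-43.8,-5.8,131.8,0],
  [-51.85,-43.8,-5.8,131.8,0],
  [-51.85,-43.8,-5.8,131.8,0],
  [-51.85,-43.8,-5.8,131.8,0],
  [-51.85,-43.8,-5.8,131.8,0],
])

```text
clock: 0.95
eef_pos: [430.8, 246.7, 276.6]
tool_rot: [3.142, -0.0, 1.548]
force: [0.9, -0.5, -0.3]
width: 85.5
```

```bash
python3 - <<'E'
from h import *
print(shift((540,0,290),26))
E
```

```text
(array([-24.41,  11.48,  -1.34]), np.float64(62.7))
```

Emit:
play_rows([
  [-24.4,11.5,-1.3,62.7,0],
  [-24.4,11.5,-1.3,62.7,0],
  [-24.4,11.5,-1.3,62.7,0],
  [-24.4,11.5,-1.3,62.7,0],
  [-24.4,11.5,-1.3,62.7,0],
  [-24.4,11.5,-1.3,62.7,0],
  [-24.4,11.5,-1.3,62.7,0],
  [-24.4,11.5,-1.3,62.7,0],
])

```text
clock: 1.75
eef_pos: [541.2, 1.5, 289.0]
tool_rot: [3.141, 0.001, 0.453]
force: [-0.0, 0.5, 0.1]
width: 85.2
```

```bash
python3 - <<'E'
from h import *
import pickle
s=status.read_state();print(s["eef_pos"],s["tool_rot"],s["qpos"].round(2))
c=cam("wrist");pickle.dump(c,open("w1.pkl","wb"));save("w1",c[0])
print(c[1],proj([580,-1,122],c),proj([565,0,100],c))
print(shift((515,-325,290),26))
E
```

```text
[541.21441918   1.45937481 289.02002483] [3.14133300e+00 8.10666362e-04 4.53071479e-01] [-0.53  0.5   0.73  1.78 -0.39  1.01 -0.77]
[[324.27060218   0.         319.63221466]
 [  0.         324.27060218 196.58612679]
 [  0.           0.           1.        ]] [[341.27794847 144.22708769]] [[332.07609437 154.7289644 ]]
(array([-16.71,  28.25,  -0.11]), np.float64(0.0))
```

View pics/w1.png

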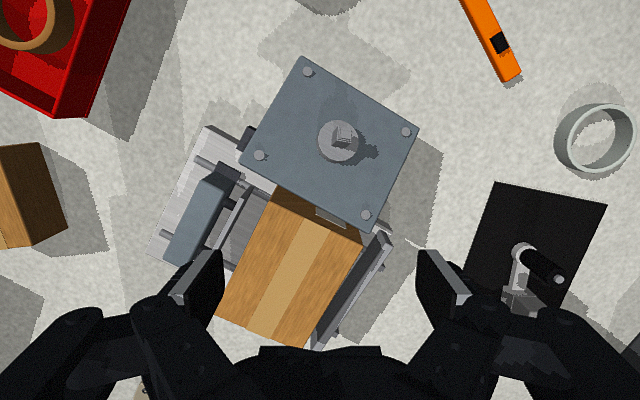

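The wrist view shows the collar near (337,143), with the square shaft on it near (342,137). I'll zoom in to measure the flats.

```bash
python3 - <<'E'
from h import *
import pickle
c=pickle.load(open("w1.pkl","rb"))
a=cv2.resize(c[0][112:172,305:385],None,fx=10,fy=10,interpolation=cv2.INTER_CUBIC); save("w1c",a)
E
```

```text
(no output)
```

View pics/w1c.png

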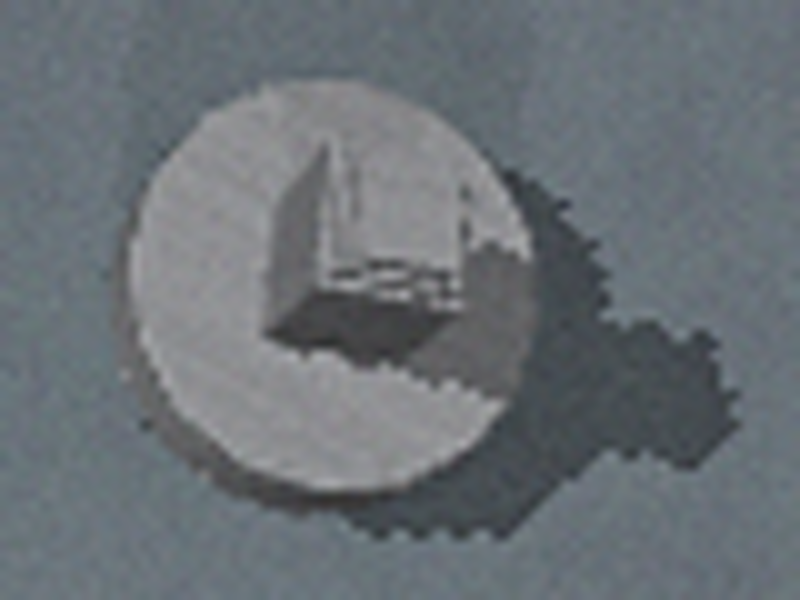

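The crop shows the collar circle centred at about (330,285). The shaft's shoulder corners are at about (328,140), (470,190), (455,305) and (318,288). Next I fit the pose to these.

```bash
cat > fit.py <<'E'
from h import *
import pickle
from scipy.optimize import least_squares
c=pickle.load(open("w1.pkl","rb"))
pan=np.array([(303,56),(419,128),(370,236),(238,163)],float)   # farL farR nearR nearL
sh=np.array([(328,140),(470,195),(458,303),(318,288)])/10+[305,112]-[.45,.45]
col=np.array([330,285])/10+[305,112]-[.45,.45]
def frame(yaw): # jig yaw -> seat base rotation: z leans to jig -x
    return R.from_euler("z",yaw)*R.from_euler("y",-np.radians(25))
def model(p):
    x,y,z,yaw,th,px,py=p; F=frame(yaw); o=np.array([x,y,z])
    P=lambda q:proj(o+F.apply(q),c)
    pp=np.array([(-65,-75,-12),(-65,75,-12),(65,75,-12),(65,-75,-12)],float)+[px,py,0]
    a=th+np.array([0,90,180,270])*np.pi/180
    s=np.c_[7*np.sqrt(2)*np.cos(a),7*np.sqrt(2)*np.sin(a),np.full(4,20)]
    return P(pp),P(s),P(np.array([[0,0,0.]]))
def res(p):
    a,b,d=model(p)
    return np.r_[(a-pan).ravel(),(b-sh).ravel(),2*(d-col).ravel(),(p[2]-100)/2,p[5:]/4]
best=min((least_squares(res,[570,0,100,np.radians(177),t,0,0]) for t in np.radians([180,225,270])),key=lambda r:r.cost)
p=best.x
print(p.round(2),"yaw",np.degrees(p[3]).round(1),"theta corner0",np.degrees(p[4]).round(1),"flat",(np.degrees(p[4])-45).round(1),best.cost)
print(best.fun.round(1))
pickle.dump(p,open("seat.pkl","wb"))
E
python3 fit.py
python3 - <<'E'
from h import *
print(shift((515,-325,290),26))
E
```

```text
[579.83   0.7   94.86   3.07   4.79   1.1    1.4 ] yaw 175.8 theta corner0 274.4 flat 229.4 356.5017358802853
[ -1.7  -0.3   1.3   1.7   0.1  -0.9   0.4  -0.5  -3.1   4.3 -11.9  12.8
   2.6  -2.6  11.2 -15.    0.7   0.4  -2.6   0.3   0.4]
(array([-16.71,  28.25,  -0.11]), np.float64(0.0))
```

```bash
sed -i 's/a=th+np.array/a=th-np.array/' fit.py; python3 fit.py
```

```text
[579.93   0.93  96.85   3.07   4.27   0.93   1.49] yaw 175.9 theta corner0 244.5 flat 199.5 10.653602285067194
[-1.8 -0.8  1.8  1.5  0.4 -0.4 -0.1 -0.4  0.   0.3  0.2 -2.2 -0.5  1.4
 -1.  -0.1  0.6  0.5 -1.6  0.2  0.4]
```

Emit:
play_rows([
  [-16.7,28.2,0,0,0],
  [-16.7,28.2,0,0,0],
  [-16.7,28.2,0,0,0],
  [-16.7,28.2,0,0,0],
  [-16.7,28.2,0,0,0],
  [-16.7,28.2,0,0,0],
  [-16.7,28.2,0,0,0],
  [-16.7,28.2,0,0,0],
])

```text
clock: 2.6
eef_pos: [514.2, -329.7, 289.5]
tool_rot: [3.139, 0.002, 0.453]
force: [0.2, -0.1, 0.7]
width: 85.7
```

```bash
python3 - <<'E'
from h import *
import pickle
s=status.read_state();print(s["eef_pos"],s["tool_rot"],s["qpos"].round(2))
c=cam("wrist");pickle.dump(c,open("w2.pkl","wb"));save("w2",c[0])
E
```

```text
[ 514.23947076 -329.74069117  289.45798678] [3.13864235e+00 2.47969450e-03 4.53116308e-01] [ 0.12  0.61  0.69  1.59 -0.41  1.1  -0.21]
```

View pics/w2.png

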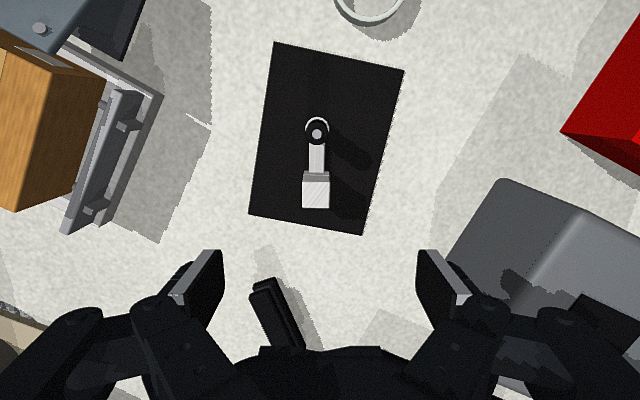

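The wrist view shows the hub's top face centred at about (315.5,194.5), the grip's top at (316.5,133), and the mat clear around both.

```bash
python3 - <<'E'
from h import *
import pickle
c=pickle.load(open("w2.pkl","rb"))
h=unproj(315.5,195,66,c);g=unproj(316.5,133,76,c);d=g-h
print(h,g,np.hypot(*d[:2]),np.degrees(np.arctan2(d[1],d[0])))
for u in((302,182),(329,182),(329,208),(302,208)):print(unproj(*u,66,c).round(1))
hs=[unproj(u,v,4,c) for u,v in((274,42),(404,70),(362,236),(249,213))];print(np.round(hs,0))
yaw=np.degrees(np.arctan2(d[1],d[0]))
print(shift((h[0],h[1],130),yaw))
E
```

```text
[ 484.36654467 -339.04805946   66.        ] [ 548.26374883 -309.49427193   76.        ] 70.40084557358277 24.82152421812673
[ 491.4 -318.8   66. ]
[ 504.7 -346.1   66. ]
[ 477.1 -359.8   66. ]
[ 463.6 -331.8   66. ]
[[ 615. -221.    4.]
 [ 655. -374.    4.]
 [ 443. -430.    4.]
 [ 406. -276.    4.]]
(array([-3.34, -0.23, 15.91]), np.float64(1.3))
```

Emit:
play_rows([
  [-3.35,-0.23,8,1.3,0],
  [-3.35,-0.23,15.9,1.3,0],
  [-3.35,-0.23,15.9,1.3,0],
  [-3.35,-0.23,20,1.3,0],
  [-3.35,-0.23,24.3,1.3,0],
  [-3.35,-0.23,24.3,1.3,0],
])

```text
clock: 3.25
eef_pos: [482.5, -331.3, 40.4]
tool_rot: [-3.129, 0.005, 0.439]
force: [-0.6, 1.6, 0.2]
width: 85.3
```

```bash
python3 - <<'E'
from h import *
print(shift((484.4,-339,46),24.8)); s=status.read_state(); print(s["eef_pos"],s["tool_rot"],s["qpos"].round(2))
E
```

```text
(array([-0.16,  0.77, -0.56]), np.float64(0.4))
[ 482.54940025 -331.34715893   40.41748482] [-3.12908868  0.00483418  0.43947968] [ 0.28  0.88  0.46  1.84 -0.66  0.59  0.02]
```

Emit:
play_rows([
  [0,0,0,0,0],
  [0,0,0,0,0],
])

```text
clock: 3.45
eef_pos: [487.4, -337.7, 49.1]
tool_rot: [3.138, -0.002, 0.438]
force: [-0.6, -0.8, -0.1]
width: 85.3
```

```bash
python3 - <<'E'
from h import *
print(shift((484.4,-339,46),24.8)); s=status.read_state(); print(s["eef_pos"],s["tool_rot"],s["qpos"].round(3),s["qd"].round(3))
E
```

```text
(array([-0.32, -0.01,  0.31]), np.float64(0.3))
[ 487.35756699 -337.72730312   49.06841861] [ 3.13783065e+00 -2.22261795e-03  4.38006703e-01] [ 0.276  0.867  0.464  1.832 -0.654  0.595  0.021] [ 0.001 -0.016  0.006 -0.005 -0.004 -0.004  0.003]
```

Emit:
play_rows([
  [-0.3,0,0.3,0.3,0],
  [-0.3,0,0.3,0.3,0.7],
  [-0.3,0,0.3,0.3,1],
  [-0.3,0,0.3,0.3,1],
  [-0.3,0,0.3,0.3,1],
  [-0.3,0,0.3,0.3,1],
  [-0.3,0,0.3,0.3,1],
  [-0.3,0,0.3,0.3,1],
])

```text
clock: 4.25
eef_pos: [483.2, -338.7, 43.9]
tool_rot: [3.141, -0.001, 0.431]
force: [0.7, -0.5, 6.3]
width: 31.2
```

```bash
python3 - <<'E'
from h import *
s=status.read_state(); print(s["eef_pos"],s["tool_rot"],s["width"],s["force"])
E
```

```text
[ 483.21871454 -338.72707331   43.91857992] [ 3.14056129e+00 -6.13236745e-04  4.31484592e-01] 31.214038544230085 [ 0.70239512 -0.52608813  6.2799718 ]
```

```bash
cat >> h.py <<'E'
SEAT=np.array([580.,1.,98.]); JY=176.4
def F(t=0): return R.from_euler("z",JY+t,degrees=True)*R.from_euler("y",-25,degrees=True)
def seatpt(q,o=SEAT): return o+F().apply(q)
E
python3 - <<'E'
from h import *
piv=seatpt([-33-1,46,-12+48]); tcp=piv-[0,0,8]; print("pressed tcp",tcp)
print(shift((tcp[0],tcp[1],tcp[2]+80),JY))
E
```

```text
pressed tcp [623.04953111 -47.79939689 108.25805943]
(array([ 24.87, -20.58, -14.43]), np.float64(-151.7))
```

Emit:
play_rows([
  [0,0,-4,0,1],
  [0,0,-8,0,1],
  [2,-2,-12,-8,1],
  [5,-4,-15,-16,1],
  [8,-6.5,-17,-24,1],
  [11,-9,-17,-32,1],
  [14,-11.5,-17,-40,1],
  [17,-14,-17,-48,1],
])

```text
clock: 5.05
eef_pos: [578.4, -138.0, 212.7]
tool_rot: [-3.14, -0.0, 1.275]
force: [0.4, -0.2, -3.6]
width: 31.4
```

```bash
python3 - <<'E'
from h import *
s=status.read_state(); print(s["eef_pos"],s["tool_rot"],s["width"],s["force"],s["qpos"].round(2))
print(shift((623,-47.8,190),JY))
E
```

```text
[ 578.36704253 -138.00974325  212.72762845] [-3.13970677e+00 -1.02946479e-05  1.27525477e+00] 31.35171026136998 [ 0.36086316 -0.23866071 -3.59952685] [-0.08  0.62  0.43  1.72 -0.32  0.88  0.19]
(array([9.93, 1.64, 2.27]), np.float64(-103.3))
```

Emit:
play_rows([
  [1.2,0.2,0,-8.5,1],
  [2.5,0.4,0,-17,1],
  [3.7,0.6,0,-25.5,1],
  [5,0.8,0,-34,1],
  [6.2,1,0,-42.5,1],
  [7.4,1.2,0,-51,1],
  [8.7,1.4,0.5,-59.5,1],
  [9.9,1.65,1,-68,1],
])

```text
clock: 5.85
eef_pos: [623.1, -49.7, 202.2]
tool_rot: [-3.14, -0.002, 2.462]
force: [0.7, 0.1, -3.3]
width: 31.8
```

```bash
python3 - <<'E'
from h import *
s=status.read_state(); print(s["eef_pos"],s["tool_rot"],s["width"],s["force"],s["qpos"].round(2))
print(shift((623,-47.8,180),JY))
E
```

```text
[623.13618366 -49.69188017 202.24061861] [-3.14041341e+00 -1.81561727e-03  2.46233140e+00] 31.754703055339146 [ 0.70079202  0.07352635 -3.34260032] [-0.02  0.64  0.09  1.63 -0.07  0.88  0.99]
(array([0.13, 0.14, 2.22]), np.float64(-35.3))
```

Emit:
play_rows([
  [0.05,0,0.5,-8.5,1],
  [0.1,0.1,1,-17,1],
  [0.1,0.1,1.5,-25.5,1],
  [0.1,0.1,2,-34,1],
  [0.1,0.1,2.2,-35.3,1],
  [0.1,0.1,2.2,-35.3,1],
  [0.1,0.1,2.2,-35.3,1],
])

```text
clock: 6.55
eef_pos: [623.5, -49.0, 181.1]
tool_rot: [-3.141, -0.001, 3.07]
force: [0.0, -0.3, -2.7]
width: 31.1
```

```bash
python3 - <<'E'
from h import *
s=status.read_state(); print(s["eef_pos"],s["tool_rot"],s["width"],s["force"],s["qpos"].round(2))
print(shift((623,-47.8,108),JY))
# predicted first contact: disc edge in untilted crank
e=s["eef_pos"]+R.from_euler("z",JY,degrees=True).apply([85-1,0,-40])
n=F().apply([0,0,1.]); print("disc edge",e,"gap above panel",((e-seatpt([0,0,-12]))@n)/n[2])
E
```

```text
[623.47558072 -49.04418703 181.11002316] [-3.14147039e+00 -6.34053462e-04  3.06962268e+00] 31.096881354673954 [ 0.03027684 -0.30050327 -2.67271311] [ 0.08  0.66 -0.08  1.65  0.07  0.83  1.47]
(array([0.06, 0.12, 7.31]), np.float64(-0.5))
disc edge [539.64133553 -43.76978339 141.11002316] gap above panel 38.87898579190572
```

Emit:
play_rows([
  [0.05,0.1,1.5,-0.5,1],
  [0.05,0.1,3,-0.5,1],
  [0.05,0.1,3.6,-0.5,1],
  [0.05,0.1,4.1,-0.5,1],
  [0.05,0.1,4.5,-0.5,1],
  [0.05,0.1,4.8,-0.5,1],
])

```text
clock: 7.15
eef_pos: [626.9, -47.4, 136.0]
tool_rot: [3.141, 0.008, 3.08]
force: [3.5, 0.5, 7.8]
width: 31.1
```

Emit:
play_rows([
  [0,0,0.3,0,1],
  [0,0,0.6,0,1],
  [0,0,0.9,0,1],
])

```text
clock: 7.45
eef_pos: [629.7, -47.6, 128.3]
tool_rot: [3.141, 0.014, 3.08]
force: [7.5, 0.5, 8.5]
width: 31.3
```

Emit:
play_rows([
  [0,0,0.4,0,1],
  [0,0,0.8,0,1],
  [0,0,1.2,0,1],
  [0,0,1.5,0,1],
  [0,0,1.8,0,1],
  [0,0,2.1,0,1],
])

```text
clock: 8.05
eef_pos: [633.5, -47.8, 108.5]
tool_rot: [3.14, 0.022, 3.08]
force: [12.3, 0.1, 7.5]
width: 31.3
```

```bash
python3 - <<'E'
from h import *
import pickle
s=status.read_state(); print(s["eef_pos"],s["tool_rot"],s["width"],s["force"],s["torque"])
c=cam("wrist");save("w3",c[0])
E
```

```text
[633.51037804 -47.79831187 108.50311153] [3.14039971 0.02198163 3.0800628 ] 31.29238091861665 [12.32238297  0.06994721  7.46959615] [ 0.0701153  -1.70571736 -0.13808064]
```

View pics/w3.png

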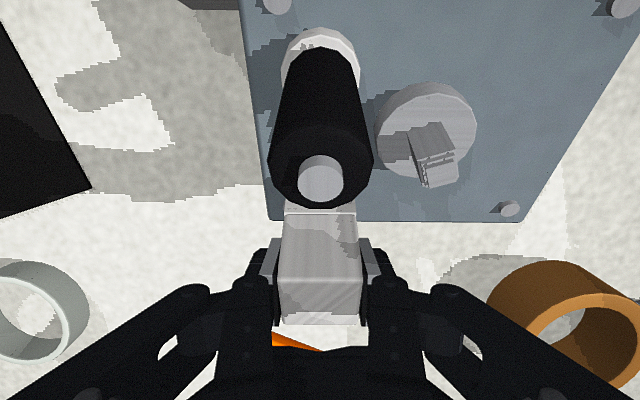

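The view shows the crank tilted in the jaws, with the grip's cap at about (321,180) and the hub off to the side of the collar. I'll work out the tilt from the cap's position.

```bash
cat >> h.py <<'E'
def crankR(tool_rot,a):  # tool pose + tilt a(deg) of crank about jaw axis -> crank rotation (a>0 grip end up)
    T=R.from_euler("xyz",tool_rot)*R.from_euler("x",180,degrees=True)  # axes: x tool x, z up
    return T*R.from_euler("y",-a,degrees=True)
def crankpt(q,s,a,piv=(-1,0,48)):
    T=R.from_euler("xyz",s["tool_rot"]); P=np.array(s["eef_pos"])+T.apply([0,0,-8])
    return P+crankR(s["tool_rot"],a).apply(np.array(q,float)-piv)
E
python3 - <<'E'
from h import *
s=status.read_state(); c=cam("wrist")
for a in(14,18,22,26):
    print(a,proj(crankpt([70,0,72],s,a),c).round(0),"hub top edges",proj([crankpt([16,0,62],s,a),crankpt([-16,0,62],s,a)],c).round(0).tolist(),"disc far edge",proj(crankpt([85,0,12],s,a),c).round(0))
n=F().apply([0,0,1.])
for a in(18,22,26): print(a,[round(float((crankpt(q,s,a)-seatpt([0,0,-12]))@n),1) for q in([85,0,0],[16,0,0],[-16,0,0])],F().inv().apply(crankpt([0,0,0],s,a)-SEAT).round(1))
E
```

```text
14 [[318. 134.]] hub top edges [[318.0, 269.0], [318.0, 327.0]] disc far edge [[318.  46.]]
18 [[317. 149.]] hub top edges [[318.0, 273.0], [318.0, 327.0]] disc far edge [[318.  41.]]
22 [[317. 165.]] hub top edges [[318.0, 277.0], [318.0, 326.0]] disc far edge [[318.  36.]]
26 [[317. 184.]] hub top edges [[318.0, 282.0], [318.0, 324.0]] disc far edge [[318.  33.]]
18 [-7.7, 2.2, 6.8] [-49.3  45.4  -7.5]
22 [-2.1, 3.1, 5.4] [-46.   45.4  -7.8]
26 [3.8, 4.1, 4.3] [-42.6  45.4  -7.8]
```

```bash
python3 - <<'E'
from h import *
import pickle
s=status.read_state(); c=cam("wrist"); pickle.dump((c,s),open("w3.pkl","wb"))
save("w3c",cv2.resize(c[0][75:200,365:490],None,fx=4.8,fy=4.8,interpolation=cv2.INTER_CUBIC))
E
```

```text
(no output)
```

View pics/w3c.png

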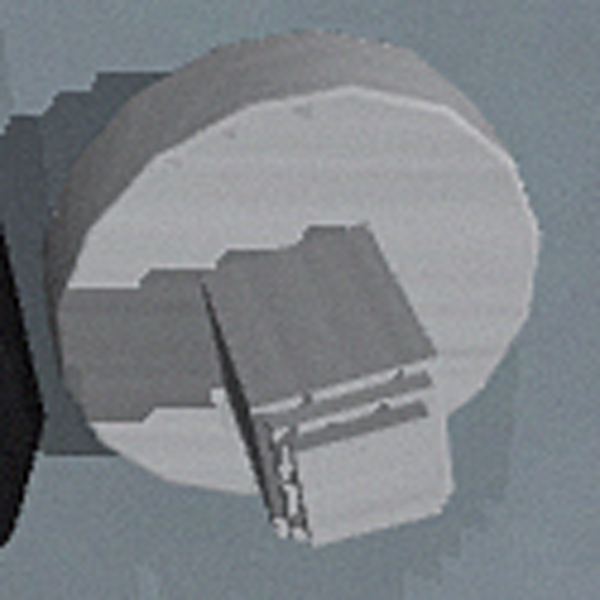

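```bash
cat > fit2.py <<'E'
from h import *
import pickle
from scipy.optimize import least_squares
c1=pickle.load(open("w1.pkl","rb")); c3,s3=pickle.load(open("w3.pkl","rb"))
f3=lambda l:np.array(l,float)/4.8+[365,75]-.4
f1=lambda l:np.array(l,float)/10+[305,112]-.45
o1=f1([(328,140),(470,195),(458,303),(318,288)]); col1=f1([(330,285)])
o3=f3([(205,280),(370,228),(250,408),(436,358)]); col3=f3([(298,290)])
def res(p,which=3):
    o=p[:3]; Fr=R.from_euler("z",p[3])*R.from_euler("y",-np.radians(25))
    def P(ang,z,c):
        a=p[4]+np.radians(ang); r=7*2**.5
        return proj(o+Fr.apply(np.c_[r*np.cos(a),r*np.sin(a),np.broadcast_to(z,a.shape)]),c)
    C=lambda c:proj(o[None],c)
    e=[]
    if which&1: e+=[(P(np.array([225,135,45,-45]),20,c1)-o1).ravel(),(C(c1)-col1).ravel()]
    if which&2: e+=[(P(np.array([45,-45,45,-45]),np.array([0,0,20,20]),c3)-o3).ravel()/2,(C(c3)-col3).ravel()/2]
    return np.r_[np.concatenate(e),(p[3]-np.radians(176.4))*57/1.0,(p[2]-98)/5]
for w in(1,2,3):
    b=least_squares(res,[580,1,98,np.radians(176.4),.34],args=(w,)); p=b.x
    print(w,p[:3].round(1),np.degrees(p[3:]).round(1),b.cost.round(1),b.fun.round(1))
E
python3 fit2.py
```

```text
1 [579.9   0.6  96. ] [176.3  19.1] 4.0 [ 0.3  0.4  0.3 -2.1 -0.4  1.4 -0.7 -0.   0.6  0.3 -0.1 -0.4]
2 [581.1   2.1  97.1] [176.3  22.2] 3.5 [-0.1 -0.6 -0.4 -0.7  0.4 -0.1  0.2 -0.7 -0.1  2.3 -0.1 -0.2]
3 [580.5   1.   99.9] [176.2  20.7] 9.0 [ 0.2  0.1  0.5 -2.7  0.2  1.1 -0.5 -0.   0.7  0.1 -0.4 -1.2 -0.2 -1.1
  0.3 -0.4  0.6 -0.7 -0.3  2.  -0.2  0.4]
```

Both views agree on the seat at about (580.5, 1.3, 98), with the flats about 21° off the jig's x and the crank tilted about 25°. Next I lift, turn and hover over the shaft.

```bash
sed -i 's/^SEAT=.*/SEAT=np.array([580.5,1.3,98.]); JY=176.3/' h.py; cat >> h.py <<'E'
def fit_tcp(h,psi,a=25.1,piv=(-1,0,48)):
    "tcp for crank mouth at height h on the shaft axis, tool level, yaw JY+psi"
    e=max(24-h,0)
    st={"tool_rot":np.radians([180,0,JY+psi]),"eef_pos":np.zeros(3)}
    return SEAT+F().apply([0,0,h+e/2])-crankpt([0,0,e/2],st,a,piv)
E
python3 - <<'E'
from h import *
for h in(60,30,24,20,12): print(h,fit_tcp(h,19).round(1))
Q=F().inv()*crankR(np.radians([180,0,JY+19]),25.1); print(Q.as_euler("xyz",degrees=True))
s=status.read_state(); t=fit_tcp(60,19); print(shift((t[0],t[1],t[2]),JY+19), s["eef_pos"])
E
```

```text
60 [626.3   5.3 187.4]
30 [613.7   6.1 160.2]
24 [611.1   6.3 154.8]
20 [609.5   6.1 151.2]
12 [606.1   5.7 143.9]
[ 7.91050707 -1.29476044 17.15152043]
(array([ 1.04,  5.26, -7.92]), np.float64(-18.8)) [633.50896661 -47.85473118 108.27036751]
```

Emit:
play_rows([
  [-0.5,0,-3,0,1],
  [-0.5,0,-6,0,1],
  [0,1,-8.5,-4,1],
  [0.5,2.5,-9,-10,1],
  [1,4,-9,-16,1],
  [1,5.2,-9,-18.8,1],
  [1,5.2,-9,-18.8,1],
  [1,5.2,-9,-18.8,1],
])

```text
clock: 9.0
eef_pos: [616.6, 4.1, 193.1]
tool_rot: [-3.141, -0.0, -2.876]
force: [0.4, -0.9, -2.5]
width: 31.1
```

```bash
python3 - <<'E'
from h import *
s=status.read_state(); print(s["eef_pos"],s["tool_rot"],s["force"])
print(shift(fit_tcp(35,19),JY+19))
E
```

```text
[616.62888603   4.08081317 193.1495541 ] [-3.14089244e+00 -3.01463557e-04 -2.87580792e+00] [ 0.38719415 -0.93862131 -2.49318397]
(array([0.03, 0.2 , 2.84]), np.float64(-0.1))
```

Emit:
play_rows([
  [0,0.2,1,0,1],
  [0,0.2,2,0,1],
  [0,0.2,2.8,0,1],
  [0,0.2,2.8,0,1],
  [0,0.2,2.8,0,1],
])

```text
clock: 9.5
eef_pos: [615.7, 6.3, 164.8]
tool_rot: [3.141, -0.001, -2.875]
force: [-0.7, -0.7, -2.2]
width: 31.5
```

```bash
python3 - <<'E'
from h import *
import pickle
s=status.read_state(); print(s["eef_pos"],s["tool_rot"],s["force"])
t=fit_tcp(35,19); print(t)
for h in(35,26,22,18,14,10): print(h,shift(fit_tcp(h,19),JY+19))
c=cam("wrist"); save("w4",c[0]); pickle.dump((c,s),open("w4.pkl","wb"))
for n in("scene","top"):
    c=cam(n); u=proj(SEAT+F().apply([0,0,15]),c)[0].astype(int); print(n,u)
    save(n+"4",cv2.resize(c[0][u[1]-40:u[1]+40,u[0]-50:u[0]+50],None,fx=5,fy=5,interpolation=cv2.INTER_CUBIC))
a=cv2.imread("pics/scene4.png");b=cv2.imread("pics/w4.png");cv2.imwrite("pics/m4.png",np.hstack([a[:,60:440],cv2.resize(b[:,110:530],(420,400))]))
E
```

```text
[615.73609142   6.29974126 164.80817507] [ 3.14143140e+00 -8.61345275e-04 -2.87451701e+00] [-0.65898199 -0.73536551 -2.15720818]
[615.77418645   5.95728677 164.76387548]
35 (array([ 0.01, -0.03,  0.  ]), np.float64(0.0))
26 (array([0.36, 0.09, 0.82]), np.float64(0.0))
22 (array([0.53, 0.13, 1.18]), np.float64(0.0))
18 (array([0.69, 0.16, 1.54]), np.float64(0.0))
14 (array([0.86, 0.19, 1.91]), np.float64(0.0))
10 (array([1.02, 0.21, 2.27]), np.float64(0.0))
scene [338 218]
top [310 164]
```

View pics/m4.png

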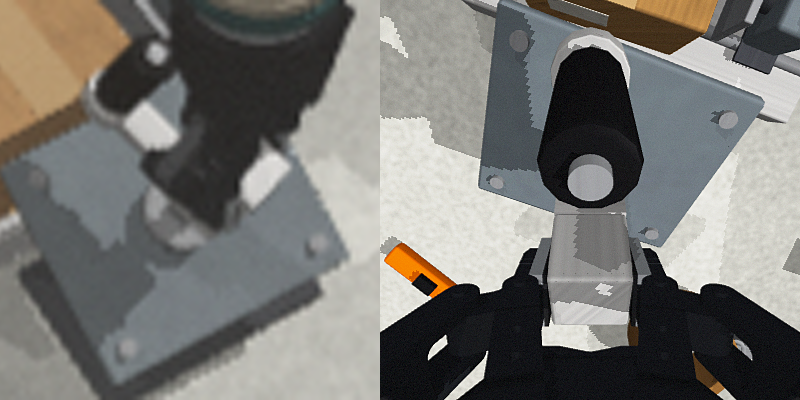

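The mosaic shows the hub right over the collar and the tilted arm lying along the panel. I'll descend along the shaft axis and watch the force.

Emit:
play_rows([
  [0.2,0,0.4,0,1],
  [0.36,0.05,0.82,0,1],
  [0.53,0.1,1.18,0,1],
  [0.61,0.1,1.36,0,1],
  [0.69,0.13,1.54,0,1],
  [0.69,0.13,1.54,0,1],
])

```text
clock: 10.25
eef_pos: [608.3, 5.6, 150.0]
tool_rot: [-3.141, -0.001, -2.874]
force: [-2.3, -1.5, -0.3]
width: 31.0
```

```bash
cat > chk.py <<'E'
from h import *
import sys
s=status.read_state(); a=float(sys.argv[1]) if len(sys.argv)>1 else 25.1
print(s["eef_pos"].round(1),s["tool_rot"].round(3),"F",s["force"].round(1),"T",s["torque"].round(2),s["width"])
print("origin in seat",F().inv().apply(crankpt([0,0,0],s,a)-SEAT).round(1))
E
python3 chk.py
```

```text
[608.3   5.6 150. ] [-3.141e+00 -1.000e-03 -2.874e+00] F [-2.3 -1.5 -0.3] T [-0.16  0.34  0.09] 31.04464299424166
origin in seat [ 0.5  0.9 18.5]
```

Emit:
play_rows([
  [0.08,0,0.18,0,1],
  [0.16,0,0.36,0,1],
  [0.24,0,0.54,0,1],
  [0.33,0,0.72,0,1],
  [0.33,0,0.72,0,1],
])

```text
clock: 10.75
eef_pos: [605.1, 4.8, 142.7]
tool_rot: [-3.142, -0.001, -2.874]
force: [-3.6, -1.9, 3.5]
width: 31.4
```

```bash
python3 chk.py
```

```text
[605.1   4.8 142.7] [-3.142e+00 -1.000e-03 -2.874e+00] F [-3.6 -1.9  3.5] T [-0.33  0.93  0.05] 31.430207584315486
origin in seat [ 0.3  1.9 10.5]
```

Emit:
play_rows([
  [0.08,0,0.18,0,1],
  [0.16,0,0.36,0,1],
  [0.24,0,0.54,0,1],
  [0.33,0,0.72,0,1],
  [0.4,0,0.9,0,1],
  [0.4,0,0.9,0,1],
])

```text
clock: 11.35
eef_pos: [603.1, 4.6, 137.6]
tool_rot: [-3.141, 0.004, -2.874]
force: [-6.8, -0.6, 27.7]
width: 31.5
```

```bash
python3 chk.py
```

```text
[603.1   4.6 137.6] [-3.141  0.004 -2.874] F [-6.8 -0.6 27.7] T [-0.13  2.25  0.08] 31.508515699179394
origin in seat [-0.3  2.1  5.1]
```

Emit:
play_rows([
  [-0.15,0,-0.35,0,1],
  [-0.15,0,-0.35,0,0.5],
  [-0.15,0,-0.35,0,0.45],
  [-0.15,0,-0.35,0,0.45],
  [-0.15,0,-0.35,0,0.45],
])

```text
clock: 11.85
eef_pos: [603.8, 4.6, 137.0]
tool_rot: [3.141, 0.001, -2.874]
force: [0.3, -0.6, 0.9]
width: 47.1
```

```bash
python3 chk.py; python3 - <<'E'
from h import *
import pickle
s=status.read_state();c=cam("wrist"); save("w5",c[0]); pickle.dump((c,s),open("w5.pkl","wb"))
E
```

```text
[603.8   4.6 137. ] [ 3.141e+00  1.000e-03 -2.874e+00] F [ 0.3 -0.6  0.9] T [-0.08 -0.09  0.06] 47.087327895579094
origin in seat [-1.   2.1  4.9]
```

View pics/w5.png

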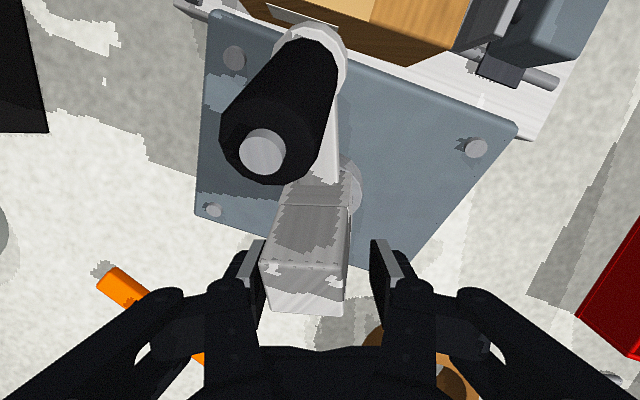

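The crank has settled in line with the shaft. The cap is at (262,151) and the hub's top face has corners near (258,263), (348,268), (343,313) and (270,308). I'll fit its height on the shaft.

```bash
python3 - <<'E'
from h import *
import pickle
from scipy.optimize import least_squares
c,s=pickle.load(open("w5.pkl","rb"))
q=np.array([[70,0,72],[16,16,62],[16,-16,62],[-16,-16,62],[-16,16,62]],float)
o=np.array([(262,151),(258,263),(348,268),(343,313),(270,308)],float)
def m(p): return proj(SEAT+F().apply(np.array([p[2],p[3],p[1]])+R.from_euler("zx",[p[0],p[4]]).apply(q)),c)
r=lambda p:np.r_[(m(p)-o).ravel(),p[2:4],p[4]*57/3]
b=least_squares(r,[.36,5,0,0,0]);print(b.x.round(2),np.degrees(b.x[[0,4]]),b.fun.round(1))
E
```

```text
[0.38 0.68 1.25 0.7  0.01] [22.02049252  0.34211552] [ 1.6  0.3 -1.1 -1.2 -5.1 -1.5  2.6  2.   1.9  1.2  1.3  0.7  0.1]
```

```bash
cat >> h.py <<'E'
ZG=50
def grip_tcp(phi,h=0,z=None): # TCP holding the grip at crank angle phi (deg, ccw in seat frame)
    return SEAT+F().apply(R.from_euler("z",phi,degrees=True).apply([70,0,0])+[0,0,h+(z or ZG)])-[0,0,8]
E
python3 - <<'E'
from h import *
t=grip_tcp(22,.7); print(t); u=t+[0,0,70]
print(shift(u,JY),shift(t,JY))
E
```

```text
[541.49051952 -22.45460338 163.37894283]
(array([ 6.72, -0.96, -9.63]), np.float64(19.0)) (array([ 6.72, -0.96, -2.63]), np.float64(19.0))
```

Emit:
play_rows([
  [0,0,-4,0,0.45],
  [0,0,-7.5,0,0.4],
  [0,0,-9.6,5,0.3],
  [3,-0.4,-9.6,13,0.3],
  [6.7,-0.95,-9.6,19,0.3],
  [6.7,-0.95,-9.6,19,0.3],
  [6.7,-0.95,-9.6,19,0.3],
])

```text
clock: 12.6
eef_pos: [541.1, -22.6, 233.6]
tool_rot: [3.141, 0.001, 3.078]
force: [0.6, -0.4, -0.2]
width: 59.7
```

```bash
python3 - <<'E'
from h import *
import pickle
t=grip_tcp(22,.7)
print(shift(t,JY))
s=status.read_state();c=cam("wrist"); save("w6",c[0]); print(s["eef_pos"],s["tool_rot"],s["qpos"].round(2))
print(proj([SEAT+F().apply(R.from_euler("z",22,degrees=True).apply(q)) for q in([70,0,72.7],[0,0,62.7])],c))
# cap detection: bright blob near prediction
pickle.dump((c,s),open("w6.pkl","wb"))
c=cam("scene"); c0=pickle.load(open("scene.pkl","rb"))
E
```

```text
(array([-0.04,  0.02,  7.02]), np.float64(0.0))
[541.06166225 -22.59235696 233.56251717] [3.14149284e+00 6.77221073e-04 3.07754143e+00] [ 0.06  0.48 -0.1   1.83  0.06  0.83  1.44]
[[319.06374515 246.71400298]
 [354.72122006 293.64583649]]
```

View pics/w6.png

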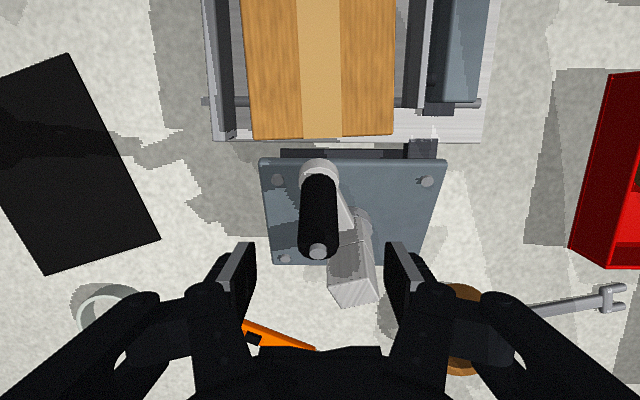

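```bash
python3 - <<'E'
from h import *
import pickle
c=pickle.load(open("top.pkl","rb"))
J=R.from_euler("z",JY,degrees=True); fence=SEAT-J.apply([-165,-110,70]); print("fence",fence)
for n,u,z in(("plate L",145,87),("plate R",157,87),("guide R",127,80),("carton L",186,110),("carton R",337,110),("fence L",370,75),("fence L",376,75)):
    P=unproj(240+u/3.3,235,z,c); print(n,J.inv().apply(P-fence).round(1))
c,s=pickle.load(open("w6.pkl","rb"))
for n,u,v,z in(("plate?",408,70,87),("plate?",416,70,87),("carton R",394,70,110),("carton L",246,70,110),("fence R",233,70,75),("guide L",432,70,80)):
    print(n,J.inv().apply(unproj(u,v,z,c)-fence).round(1))
g=cv2.cvtColor(c[0],cv2.COLOR_RGB2GRAY)
for v in(60,90):print(v,g[v,390:450].tolist(), g[v,215:258].tolist())
E
```

```text
fence [408.74536908 -97.82288715  28.        ]
plate L [   1.6 -166.5   59. ]
plate R [   1.3 -157.7   59. ]
guide R [   1.9 -180.4   52. ]
carton L [   1.3 -135.2   82. ]
carton R [ -3.3 -26.1  82. ]
fence L [-5.9  0.7 47. ]
fence L [-6.1  5.2 47. ]
plate? [ -30.9 -154.9   59. ]
plate? [ -30.9 -161.3   59. ]
carton R [ -33.1 -138.7   82. ]
carton L [-33.1 -29.9  82. ]
fence R [-29.9 -11.6  47. ]
guide L [ -30.3 -176.4   52. ]
60 [149, 146, 141, 142, 122, 131, 133, 133, 133, 133, 132, 129, 130, 143, 99, 46, 41, 44, 48, 52, 56, 57, 53, 60, 54, 51, 57, 54, 57, 47, 45, 111, 184, 175, 173, 174, 180, 190, 46, 24, 38, 42, 40, 44, 40, 38, 45, 49, 45, 46, 49, 47, 47, 44, 41, 55, 62, 83, 101, 121] [115, 127, 116, 92, 63, 51, 47, 48, 48, 51, 53, 53, 44, 46, 48, 50, 38, 85, 131, 126, 124, 124, 122, 128, 123, 118, 123, 127, 126, 129, 80, 104, 136, 132, 145, 141, 142, 135, 143, 152, 151, 141, 136]
90 [151, 149, 149, 162, 126, 124, 125, 121, 125, 126, 129, 135, 72, 44, 42, 49, 49, 50, 56, 56, 59, 59, 57, 52, 53, 55, 52, 46, 76, 167, 175, 174, 182, 188, 197, 90, 34, 36, 41, 43, 37, 40, 45, 47, 45, 48, 47, 48, 48, 44, 48, 42, 55, 74, 91, 109, 133, 136, 136, 138] [171, 182, 126, 119, 122, 93, 73, 45, 48, 42, 51, 54, 51, 47, 48, 48, 48, 55, 43, 105, 132, 128, 123, 125, 125, 124, 130, 126, 128, 130, 127, 132, 132, 91, 122, 152, 153, 155, 149, 141, 145, 153, 156]
```

Emit:
play_rows([
  [0,0,4,0,0.3],
  [-0.05,0,6,0,0.3],
  [-0.05,0,7,0,0.3],
  [-0.05,0,7,0,0.7],
  [-0.05,0,7,0,1],
  [-0.05,0,7,0,1],
  [-0.05,0,7,0,1],
  [-0.05,0,7,0,1],
])

```text
clock: 13.5
eef_pos: [542.7, -22.4, 164.2]
tool_rot: [3.141, 0.003, 3.077]
force: [1.0, 0.3, 1.4]
width: 23.7
```

```bash
python3 - <<'E'
from h import *
s=status.read_state(); print(s["eef_pos"],s["tool_rot"],s["width"],s["force"],s["torque"])
Q=F().inv().apply(s["eef_pos"]+[0,0,8]-SEAT); print(Q.round(1),np.degrees(np.arctan2(Q[1],Q[0])),np.hypot(*Q[:2]))
E
```

```text
[542.69015193 -22.42065473 164.17918276] [3.14129472e+00 2.58502976e-03 3.07740628e+00] 23.696541804259354 [1.02357981 0.31551099 1.42091068] [ 0.1373836  -0.24255884 -0.05180555]
[64.2 26.1 51.9] 22.145426375560987 69.26797623161039
```

```bash
cat > wind.py <<'E'
import numpy as np,sys
def tab(p0,p1,n=8):
    r=np.radians; ph=np.linspace(p0,p1,n+1)[1:]
    dx=70*(np.cos(r(ph))-np.cos(r(p0)));dy=70*(np.sin(r(ph))-np.sin(r(p0)))
    return [[round(v/10,2)+0. for v in (a*.9063,-b,-a*.4226)]+[0,1] for a,b in zip(dx,dy)]
if __name__=="__main__":
    e=list(map(float,sys.argv[1:]))
    for a,b in zip(e,e[1:]): print(a,b,tab(a,b))
E
python3 wind.py 22 -62 -146 -230 -314 -340
```

```text
22.0 -62.0 [[np.float64(0.33), np.float64(1.23), np.float64(-0.16), 0, 1], [np.float64(0.46), np.float64(2.5), np.float64(-0.21), 0, 1], [np.float64(0.37), np.float64(3.78), np.float64(-0.17), 0, 1], [np.float64(0.08), np.float64(5.02), np.float64(-0.04), 0, 1], [np.float64(-0.42), np.float64(6.18), np.float64(0.19), 0, 1], [np.float64(-1.09), np.float64(7.21), np.float64(0.51), 0, 1], [np.float64(-1.93), np.float64(8.1), np.float64(0.9), 0, 1], [np.float64(-2.9), np.float64(8.8), np.float64(1.35), 0, 1]]
-62.0 -146.0 [[np.float64(-1.07), np.float64(0.5), np.float64(0.5), 0, 1], [np.float64(-2.21), np.float64(0.77), np.float64(1.03), 0, 1], [np.float64(-3.37), np.float64(0.81), np.float64(1.57), 0, 1], [np.float64(-4.51), np.float64(0.61), np.float64(2.1), 0, 1], [np.float64(-5.61), np.float64(0.19), np.float64(2.62), 0, 1], [np.float64(-6.62), np.float64(-0.45), np.float64(3.09), 0, 1], [np.float64(-7.5), np.float64(-1.27), np.float64(3.5), 0, 1], [np.float64(-8.24), np.float64(-2.27), np.float64(3.84), 0, 1]]
-146.0 -230.0 [[np.float64(-0.56), np.float64(-1.12), np.float64(0.26), 0
[... 793 characters left out ...]
at64(6.56), np.float64(-1.08), np.float64(-3.06), 0, 1], [np.float64(7.58), np.float64(-0.47), np.float64(-3.53), 0, 1], [np.float64(8.48), np.float64(0.33), np.float64(-3.96), 0, 1]]
-314.0 -340.0 [[np.float64(0.25), np.float64(0.28), np.float64(-0.12), 0, 1], [np.float64(0.49), np.float64(0.58), np.float64(-0.23), 0, 1], [np.float64(0.71), np.float64(0.9), np.float64(-0.33), 0, 1], [np.float64(0.91), np.float64(1.22), np.float64(-0.43), 0, 1], [np.float64(1.1), np.float64(1.56), np.float64(-0.51), 0, 1], [np.float64(1.27), np.float64(1.91), np.float64(-0.59), 0, 1], [np.float64(1.42), np.float64(2.27), np.float64(-0.66), 0, 1], [np.float64(1.55), np.float64(2.64), np.float64(-0.72), 0, 1]]
```

Emit:
play_rows([
  [0.46,1.23,0.11,0,1],
  [0.59,2.5,0.06,0,1],
  [0.5,3.78,0.1,0,1],
  [0.21,5.02,0.23,0,1],
  [-0.29,6.18,0.46,0,1],
  [-0.96,7.21,0.78,0,1],
  [-1.8,8.1,1.17,0,1],
  [-2.77,8.8,1.62,0,1],
])

```text
clock: 14.3
eef_pos: [577.0, 63.1, 149.9]
tool_rot: [-3.14, 0.005, 3.079]
force: [-0.4, -3.7, 14.2]
width: 23.5
```

```bash
cat > gq.py <<'E'
from h import *
s=status.read_state(); Q=F().inv().apply(s["eef_pos"]+[0,0,8]-SEAT)
print(s["tool_rot"].round(3),s["width"].round(1),"F",s["force"].round(1),"T",s["torque"].round(2),"| seat",Q.round(1),"phi",np.degrees(np.arctan2(Q[1],Q[0])).round(1),"r",np.hypot(*Q[:2]).round(1),s["qpos"].round(2))
E
python3 gq.py
```

```text
Traceback (most recent call last):
  File "gq.py", line 3, in <module>
    print(s["tool_rot"].round(3),s["width"].round(1),"F",s["force"].round(1),"T",s["torque"].round(2),"| seat",Q.round(1),"phi",np.degrees(np.arctan2(Q[1],Q[0])).round(1),"r",np.hypot(*Q[:2]).round(1),s["qpos"].round(2))
                                 ^^^^^^^^^^^^^^^^
AttributeError: 'float' object has no attribute 'round'
```

```bash
sed -i 's/s\["width"\].round(1)/round(s["width"],1)/' gq.py; python3 gq.py
```

```text
[-3.14   0.005  3.079] 23.5 F [-0.4 -3.7 14.2] T [-1.63  0.15  0.34] | seat [ 32.1 -61.5  51.1] phi -62.4 r 69.4 [-0.11  0.64 -0.07  1.81  0.07  0.69  1.28]
```

Emit:
play_rows([
  [-1.12,0.5,0.4,0,1],
  [-2.3,0.77,0.85,0,1],
  [-3.46,0.81,1.39,0,1],
  [-4.6,0.61,1.92,0,1],
  [-5.7,0.19,2.44,0,1],
  [-6.71,-0.45,2.91,0,1],
  [-7.59,-1.27,3.32,0,1],
  [-8.33,-2.27,3.66,0,1],
])

```text
clock: 15.1
eef_pos: [656.4, 38.0, 112.2]
tool_rot: [3.139, -0.001, 3.079]
force: [-3.1, 3.7, 12.7]
width: 23.2
```

```bash
python3 gq.py
```

```text
[ 3.139e+00 -1.000e-03  3.079e+00] 23.2 F [-3.1  3.7 12.7] T [0.66 1.5  0.06] | seat [-57.1 -41.5  51.2] phi -144.0 r 70.6 [-0.05  0.79 -0.08  1.6   0.08  0.76  1.34]
```

Emit:
play_rows([
  [-0.58,-1.12,0.22,0,1],
  [-0.95,-2.34,0.38,0,1],
  [-1.12,-3.61,0.42,0,1],
  [-1.06,-4.89,0.4,0,1],
  [-0.8,-6.14,0.27,0,1],
  [-0.33,-7.31,0.05,0,1],
  [0.32,-8.37,-0.25,0,1],
  [1.14,-9.28,-0.63,0,1],
])

```text
clock: 15.9
eef_pos: [642.6, -55.1, 117.5]
tool_rot: [3.139, 0.007, 3.078]
force: [6.9, 1.6, -4.0]
width: 23.4
```

```bash
python3 gq.py
```

```text
[3.139 0.007 3.078] 23.4 F [ 6.9  1.6 -4. ] T [ 0.53 -1.39 -0.06] | seat [-47.8  52.2  52.7] phi 132.5 r 70.8 [ 0.1   0.76 -0.09  1.64  0.09  0.73  1.47]
```

Emit:
play_rows([
  [0.95,-0.73,-0.44,0,1],
  [2.01,-1.26,-0.94,0,1],
  [3.14,-1.56,-1.46,0,1],
  [4.3,-1.63,-2.0,0,1],
  [5.45,-1.47,-2.54,0,1],
  [5.45,-1.47,-2.54,0,1],
])

```text
clock: 16.5
eef_pos: [584.7, -68.3, 143.5]
tool_rot: [-3.14, 0.003, 3.077]
force: [3.4, -3.0, 1.1]
width: 24.1
```

```bash
python3 gq.py; python3 - <<'E'
from h import *
import pickle
out={}
for n in("top","scene","wrist"):
    s=status.read_state(); c=cam(n); out[n]=c; save(n+"7",c[0])
pickle.dump(out,open("v7.pkl","wb"))
J=R.from_euler("z",JY,degrees=True); fence=SEAT-J.apply([-165,-110,70])
for nm in("top",):
  for lab,c in(("before",pickle.load(open("top.pkl","rb"))),("now",out["top"])):
    g=cv2.cvtColor(c[0],cv2.COLOR_RGB2GRAY).astype(float)
    for x in(0,40):
        u,v=proj(fence+J.apply([x,-100,55]),c)[0]
        v=int(round(v)); a=g[v-2:v+3,262:362].mean(0).astype(int); print(lab,x,v,a.tolist())
E
```

```text
[-3.140e+00  3.000e-03  3.077e+00] 24.1 F [ 3.4 -3.   1.1] T [-0.55 -0.59 -0.04] | seat [14.7 69.2 52.1] phi 78.0 r 70.8 [ 0.13  0.66 -0.09  1.79  0.09  0.69  1.49]
before 0 236 [175, 170, 145, 127, 126, 125, 125, 125, 124, 123, 123, 124, 124, 117, 84, 74, 97, 125, 128, 129, 135, 154, 146, 103, 89, 120, 127, 128, 127, 127, 127, 127, 127, 130, 136, 133, 133, 132, 134, 135, 136, 136, 136, 136, 134, 133, 133, 132, 132, 134, 141, 152, 153, 153, 153, 153, 153, 153, 153, 153, 153, 153, 149, 138, 133, 134, 134, 133, 131, 130, 131, 134, 135, 134, 131, 134, 137, 133, 130, 125, 125, 124, 124, 124, 124, 125, 124, 123, 111, 80, 97, 118, 125, 147, 142, 136, 126, 136, 139, 139]
before 40 252 [155, 134, 125, 125, 124, 124, 123, 123, 123, 123, 123, 122, 115, 84, 72, 91, 118, 123, 121, 123, 146, 146, 108, 92, 124, 137, 138, 139, 139, 136, 130, 126, 127, 131, 147, 140, 138, 137, 137, 136, 137, 138, 138, 136, 134, 134, 134, 132, 133, 133, 139, 152, 154, 154, 154, 154, 154, 154, 154, 153, 154, 153, 151, 142, 133, 133, 133, 136, 136, 134, 134, 133, 134, 134, 135, 135, 136, 137, 135, 126, 112, 124, 126, 1
[... 378 characters left out ...]
17, 118, 123, 133, 133, 125, 118, 117, 117, 117, 117, 117, 113, 95, 56, 59, 92, 114, 115, 116, 116, 116, 115, 114, 104, 86, 82, 82, 83, 85, 86, 90, 97, 98, 101, 102, 103, 104, 104, 105, 106, 106, 107]
now 40 252 [172, 172, 171, 171, 170, 171, 173, 173, 173, 173, 176, 176, 176, 175, 178, 188, 196, 196, 194, 194, 184, 151, 135, 134, 133, 133, 132, 132, 131, 131, 131, 131, 123, 92, 94, 117, 119, 117, 111, 120, 152, 158, 155, 148, 147, 147, 147, 145, 145, 146, 147, 142, 128, 86, 73, 75, 90, 124, 136, 132, 128, 149, 152, 146, 141, 141, 141, 141, 141, 141, 140, 129, 65, 58, 95, 136, 141, 141, 141, 141, 142, 142, 139, 121, 99, 90, 98, 113, 129, 136, 136, 137, 136, 136, 136, 137, 136, 136, 136, 136]
```

```bash
sed -i 's/round(v\/10,2)+0./float(round(v\/10,2))/' wind.py; python3 wind.py -282.5 -335 -363 -380 | sed 's/\], \[/],[/g'
```

```text
-282.5 -335.0 [[0.7, 0.22, -0.33, 0, 1],[1.37, 0.52, -0.64, 0, 1],[2.01, 0.91, -0.94, 0, 1],[2.6, 1.37, -1.21, 0, 1],[3.14, 1.91, -1.46, 0, 1],[3.62, 2.51, -1.69, 0, 1],[4.03, 3.17, -1.88, 0, 1],[4.38, 3.88, -2.04, 0, 1]]
-335.0 -363.0 [[0.15, 0.39, -0.07, 0, 1],[0.28, 0.8, -0.13, 0, 1],[0.39, 1.21, -0.18, 0, 1],[0.48, 1.62, -0.22, 0, 1],[0.54, 2.04, -0.25, 0, 1],[0.58, 2.47, -0.27, 0, 1],[0.59, 2.9, -0.28, 0, 1],[0.59, 3.32, -0.27, 0, 1]]
-363.0 -380.0 [[-0.02, 0.26, 0.01, 0, 1],[-0.04, 0.52, 0.02, 0, 1],[-0.08, 0.77, 0.04, 0, 1],[-0.12, 1.03, 0.06, 0, 1],[-0.17, 1.28, 0.08, 0, 1],[-0.23, 1.53, 0.11, 0, 1],[-0.3, 1.78, 0.14, 0, 1],[-0.37, 2.03, 0.17, 0, 1]]
```

Emit:
play_rows([
  [0.7,0.22,-0.33,0,1],
  [1.37,0.52,-0.64,0,1],
  [2.01,0.91,-0.94,0,1],
  [2.6,1.37,-1.21,0,1],
  [3.14,1.91,-1.46,0,1],
  [3.62,2.51,-1.69,0,1],
  [4.03,3.17,-1.88,0,1],
  [4.38,3.88,-2.04,0,1],
])

```text
clock: 17.45
eef_pos: [543.8, -28.6, 163.1]
tool_rot: [-3.138, 0.002, 3.076]
force: [1.5, -7.8, 4.8]
width: 23.8
```

```bash
cat > meas.py <<'E'
from h import *
import pickle
c=cam("top"); J=R.from_euler("z",JY,degrees=True); fence=SEAT-J.apply([-165,-110,70])
g=cv2.cvtColor(c[0],cv2.COLOR_RGB2GRAY).astype(float)
for x in(40,55):
    v=int(round(proj(fence+J.apply([x,-100,55]),c)[0][1])); print(x,v,g[v-1:v+2,280:365].mean(0).astype(int).tolist())
E
python3 gq.py; python3 meas.py
```

```text
[-3.138e+00  2.000e-03  3.076e+00] 23.8 F [ 1.5 -7.8  4.8] T [-1.73 -0.75  0.05] | seat [62.3 32.2 51.6] phi 27.3 r 70.1 [ 0.06  0.58 -0.09  1.89  0.09  0.67  1.42]
40 252 [195, 200, 200, 198, 199, 198, 183, 142, 134, 133, 132, 131, 131, 130, 130, 130, 129, 124, 103, 88, 123, 118, 112, 117, 139, 145, 128, 124, 129, 134, 138, 140, 142, 143, 144, 145, 144, 144, 143, 141, 139, 137, 134, 133, 132, 131, 130, 130, 129, 129, 128, 128, 128, 126, 126, 125, 125, 124, 124, 123, 124, 123, 123, 123, 123, 123, 123, 122, 122, 123, 123, 122, 122, 123, 122, 122, 122, 122, 122, 122, 122, 122, 122, 122, 122]
55 258 [160, 160, 161, 164, 167, 163, 159, 129, 100, 94, 93, 95, 93, 94, 95, 96, 95, 94, 89, 100, 122, 131, 140, 144, 157, 142, 116, 120, 125, 130, 134, 137, 138, 140, 142, 144, 145, 144, 144, 144, 142, 141, 137, 136, 135, 132, 132, 131, 129, 129, 129, 128, 127, 126, 125, 126, 125, 126, 124, 125, 124, 125, 124, 125, 124, 124, 124, 124, 124, 123, 124, 124, 123, 124, 124, 124, 124, 123, 124, 123, 123, 124, 123, 123, 123]
```

```bash
cat > wm.py <<'E'
from h import *
import pickle,sys
s=status.read_state(); c=cam("wrist"); save(sys.argv[1],c[0]); pickle.dump((c,s),open(sys.argv[1]+".pkl","wb"))
J=R.from_euler("z",JY,degrees=True); fence=SEAT-J.apply([-165,-110,70])
for n,(cc) in(("w6",pickle.load(open("w6.pkl","rb"))[0]),("now",c)):
    for x in(-40,-50):
        print(n,x,[proj(fence+J.apply(q),cc)[0].round(0).tolist() for q in([x,-110,57],[x,-126,50],[x,0,45])])
E
python3 wm.py w7
```

```text
w6 -40 [[351.0, 82.0], [370.0, 83.0], [221.0, 83.0]]
w6 -50 [[351.0, 95.0], [369.0, 95.0], [222.0, 95.0]]
now -40 [[370.0, 71.0], [394.0, 72.0], [195.0, 72.0]]
now -50 [[369.0, 88.0], [393.0, 88.0], [197.0, 89.0]]
```

```bash
python3 - <<'E'
from h import *
import pickle
for n,rows,lo,hi in(("w7",(60,71),180,225),("w7",(60,71),350,450),("w6",(70,),395,460)):
    c,s=pickle.load(open(n+".pkl","rb")); g=cv2.cvtColor(c[0],cv2.COLOR_RGB2GRAY).astype(float)
    for r in rows: print(n,r,lo,g[r-1:r+2,lo:hi].mean(0).astype(int).tolist())
c,s=pickle.load(open("w7.pkl","rb"));save("w7c",cv2.resize(c[0][0:130,170:470],(780,338),interpolation=cv2.INTER_CUBIC))
E
```

```text
w7 60 180 [148, 157, 160, 165, 169, 165, 160, 155, 149, 146, 147, 147, 142, 141, 140, 139, 143, 149, 154, 157, 159, 156, 157, 154, 152, 154, 152, 154, 151, 153, 155, 155, 155, 149, 145, 142, 139, 148, 152, 156, 159, 156, 153, 152, 154]
w7 71 180 [153, 149, 148, 154, 157, 162, 160, 153, 149, 143, 145, 148, 150, 149, 146, 149, 150, 153, 155, 157, 154, 152, 149, 146, 143, 145, 145, 144, 144, 147, 149, 153, 154, 157, 155, 148, 151, 146, 151, 154, 157, 156, 150, 149, 151]
w7 60 350 [149, 149, 149, 155, 156, 159, 158, 156, 151, 147, 147, 152, 155, 158, 157, 153, 153, 154, 159, 158, 160, 156, 152, 144, 146, 147, 156, 143, 172, 168, 172, 162, 52, 36, 42, 44, 45, 46, 42, 46, 45, 42, 42, 44, 41, 39, 49, 52, 54, 44, 58, 78, 91, 107, 123, 142, 147, 146, 141, 144, 144, 146, 148, 146, 145, 146, 144, 143, 146, 147, 144, 147, 144, 147, 146, 146, 147, 145, 147, 146, 145, 148, 148, 147, 149, 147, 144, 146, 146, 143, 147, 147, 147, 149, 149, 149, 147, 138, 160, 219]
w7 71 350 [152, 153, 152, 157, 160, 156, 151, 146, 143, 143, 148, 155, 157, 157, 155, 149, 149, 150, 154, 157, 156, 160, 156, 150, 154, 161, 124, 173, 168, 170, 180, 60, 34, 40, 39, 41, 40, 41, 38, 42, 40, 39, 42, 40, 43, 47, 52, 53, 49, 58, 75, 90, 107, 121, 137, 147, 147, 148, 146, 147, 146, 148, 147, 148, 149, 148, 146, 147, 148, 150, 148, 148, 148, 148, 150, 146, 150, 150, 147, 149, 149, 148, 148, 148, 147, 150, 147, 145, 147, 147, 146, 149, 148, 148, 149, 142, 135, 173, 218, 218]
w6 70 395 [125, 128, 126, 127, 130, 125, 131, 132, 124, 50, 43, 46, 44, 54, 56, 57, 56, 57, 52, 57, 54, 57, 55, 53, 42, 96, 179, 174, 174, 174, 180, 193, 65, 31, 36, 40, 37, 35, 45, 44, 43, 48, 46, 49, 48, 47, 47, 48, 41, 53, 69, 84, 106, 126, 134, 133, 134, 130, 134, 132, 132, 131, 132, 134, 134]
```

View pics/w7c.png

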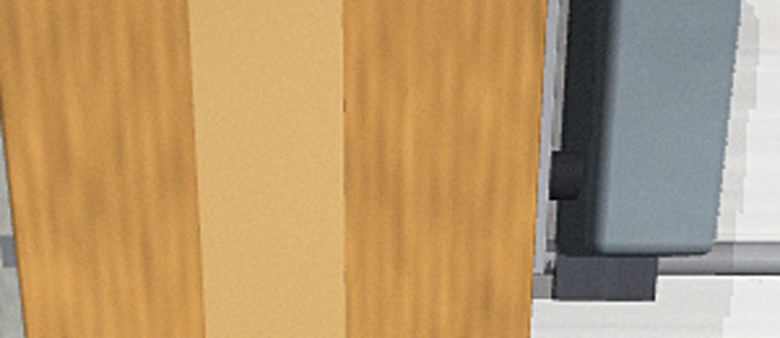

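The crop shows the plate's bright edge touching the carton at columns 378–381. The guide block's edge is at about column 402, so the gap is narrower than before. I'll calibrate this against the earlier view, where the gap was a known 16 mm.

```bash
cat > gap.py <<'E'
from h import *
import pickle,sys
from scipy.optimize import brentq
J=R.from_euler("z",JY,degrees=True); fence=SEAT-J.apply([-165,-110,70])
def Y(n,u,v,z): 
    c,s=pickle.load(open(n+".pkl","rb")); return J.inv().apply(unproj(u,v,z,c)-fence)[1]
if __name__=="__main__":
  for zp in(84,87,90):
    f=lambda zg:Y("w6",427,70,zp)-Y("w6",446,70,zg)-16
    zg=brentq(f,40,110)
    print(zp,zg,"plate back w6",Y("w6",427,70,zp),"now",Y("w7",381.2,71,zp),"gap now",Y("w7",381.2,71,zp)-Y("w7",402,71,zg),"guide moved",Y("w7",402,71,zg)-Y("w6",446,70,zg))
E
python3 gap.py
```

```text
84 82.32673043621934 plate back w6 -171.019443970498 now -117.15195453899649 gap now 13.023178573109206 guide moved 56.84431085839233
87 84.87532260409762 plate back w6 -170.0912324885747 now -116.62680595062159 gap now 12.949319060885415 guide moved 56.515107477067716
90 87.42391477197582 plate back w6 -169.1630210066514 now -116.10165736224668 gap now 12.875459548661652 guide moved 56.1859040957431
```

Emit:
play_rows([
  [0.15,0.39,-0.07,0,1],
  [0.28,0.8,-0.13,0,1],
  [0.39,1.21,-0.18,0,1],
  [0.48,1.62,-0.22,0,1],
  [0.54,2.04,-0.25,0,1],
  [0.58,2.47,-0.27,0,1],
  [0.59,2.9,-0.28,0,1],
  [0.59,3.4,-0.27,0,1],
])

```text
clock: 18.35
eef_pos: [539.3, 5.0, 166.1]
tool_rot: [-3.137, 0.0, 3.076]
force: [-0.8, -9.0, 10.4]
width: 23.8
```

```bash
python3 gq.py; python3 wm.py w8; python3 - <<'E'
from gap import *
c,s=pickle.load(open("w8.pkl","rb")); g=cv2.cvtColor(c[0],cv2.COLOR_RGB2GRAY).astype(float)
u,v=proj(fence+J.apply([-40,-116,57]),c)[0]; v=int(round(v)); print(u,v,int(u)-15,g[v-1:v+2,int(u)-15:int(u)+40].mean(0).astype(int).tolist())
E
```

```text
[-3.137  0.     3.076] 23.8 F [-0.8 -9.  10.4] T [-2.06 -0.08  0.12] | seat [69.6 -1.1 51.4] phi -0.9 r 69.7 [-0.01  0.57 -0.09  1.9   0.08  0.67  1.36]
w6 -40 [[351.0, 82.0], [370.0, 83.0], [221.0, 83.0]]
w6 -50 [[351.0, 95.0], [369.0, 95.0], [222.0, 95.0]]
now -40 [[318.0, 81.0], [343.0, 82.0], [150.0, 83.0]]
now -50 [[318.0, 98.0], [342.0, 98.0], [152.0, 99.0]]
327.29346601044 81 312 [155, 151, 149, 150, 160, 153, 61, 103, 170, 170, 167, 166, 169, 166, 166, 175, 79, 36, 36, 39, 37, 37, 38, 39, 39, 38, 38, 42, 39, 64, 88, 106, 118, 140, 145, 145, 145, 144, 146, 144, 147, 144, 148, 143, 145, 149, 144, 146, 144, 146, 147, 146, 148, 144, 146]
```

```bash
python3 - <<'E'
from gap import *
zg=84.9
for e in(342,342.7): print("gap",Y("w8",328,81,87)-Y("w8",e,81,zg),"plate back",Y("w8",328,81,87),"guide moved",Y("w8",e,81,zg)-Y("w6",446,70,zg))
print("w7 alt",Y("w7",381.2,71,87)-Y("w7",401.3,71,zg))
E
```

```text
gap 8.695014615974856 plate back -116.39593856130651 guide moved 60.99129166607128
gap 9.127616408319142 plate back -116.39593856130651 guide moved 60.55868987372699
w7 alt 12.520354361009055
```

Emit:
play_rows([
  [-0.02,0.2,0.01,0,1],
  [-0.03,0.4,0.01,0,1],
  [-0.03,0.4,0.01,0,1],
])

```text
clock: 18.7
eef_pos: [539.8, 9.7, 165.9]
tool_rot: [-3.138, 0.0, 3.077]
force: [-1.6, -6.8, 10.3]
width: 23.5
```

```bash
python3 gq.py; python3 wm.py w9 >/dev/null; python3 - <<'E'
from gap import *
c,s=pickle.load(open("w9.pkl","rb")); g=cv2.cvtColor(c[0],cv2.COLOR_RGB2GRAY).astype(float)
u,v=proj(fence+J.apply([-40,-116,57]),c)[0]; v=int(round(v)); lo=int(u)-12;print(v,lo,g[v-1:v+2,lo:lo+40].mean(0).astype(int).tolist())
p=g[v-1:v+2,lo:lo+40].mean(0); b=np.argmax((p[:-1]>120)&(p[1:]<120)&(np.arange(39)>12)); b=b+(p[b]-110)/(p[b]-p[b+1]); k=int(b)+4; e=k+np.argmax(p[k:]>85); e=e-1+(85-p[e-1])/(p[e]-p[e-1])
print(lo+b,lo+e,"gap",Y("w9",lo+b,v,87)-Y("w9",lo+e,v,84.9))
E
```

```text
[-3.138  0.     3.077] 23.5 F [-1.6 -6.8 10.3] T [-1.83 -0.03  0.14] | seat [69.4 -5.7 51.4] phi -4.7 r 69.6 [-0.01  0.57 -0.09  1.9   0.08  0.67  1.35]
81 307 [154, 166, 112, 86, 82, 161, 167, 167, 166, 166, 170, 166, 169, 132, 40, 37, 37, 40, 41, 38, 40, 38, 36, 40, 39, 41, 72, 95, 114, 129, 146, 147, 145, 144, 149, 144, 147, 146, 145, 146]
320.2427536231884 333.54411764705884 gap 8.214645682415778
```

Press reads about 7.8 mm. I'll back the crank off inside its play, release the grip, and regrasp the hub.

Emit:
play_rows([
  [0,-0.4,-0.1,0,1],
  [0,-0.75,-0.15,0,1],
  [0,-0.75,-0.15,0,1],
  [0,-0.75,-0.15,0,0.4],
  [0,-0.75,-0.15,0,0.4],
  [0,-0.75,-0.15,0,0.4],
  [0,-0.75,-4,0,0.4],
  [0,-0.75,-8,0,0.4],
])

```text
clock: 19.55
eef_pos: [537.5, 5.1, 244.7]
tool_rot: [-3.141, -0.005, 3.078]
force: [1.8, 0.1, -0.6]
width: 51.4
```

```bash
python3 gq.py; python3 - <<'E'
from h import *
import pickle
s=status.read_state(); c=cam("wrist"); save("w10",c[0]); pickle.dump((c,s),open("w10.pkl","wb"))
for p in(-8,-4,0,4): print(p,proj([SEAT+F().apply(R.from_euler("z",p,degrees=True).apply(q)) for q in([70,0,72.7],[0,0,62.7])],c).round(0).tolist())
u,v=proj(SEAT+F().apply([70,0,72.7]),c)[0]; g=cv2.cvtColor(c[0],cv2.COLOR_RGB2GRAY)
w=g[int(v)-25:int(v)+35,int(u)-45:int(u)+45]; n,l,st,ce=cv2.connectedComponentsWithStats((w>110).astype(np.uint8)); 
print([(st[i][4],(ce[i]+[int(u)-45,int(v)-25]).round(1).tolist()) for i in range(1,n) if st[i][4]>40])
t=fit_tcp(.7,0); print(t,shift(t+[0,0,65],JY),shift(t,JY))
E
```

```text
[-3.141 -0.005  3.078] 51.4 F [ 1.8  0.1 -0.6] T [ 0.02 -0.06 -0.03] | seat [104.5  -1.  121.9] phi -0.6 r 104.5 [ 0.01  0.47 -0.1   1.82  0.06  0.86  1.38]
-8 [[333.0, 243.0], [318.0, 292.0]]
-4 [[325.0, 242.0], [318.0, 292.0]]
0 [[317.0, 242.0], [318.0, 292.0]]
4 [[309.0, 242.0], [318.0, 292.0]]
[(np.int32(1477), [316.6, 265.5]), (np.int32(176), [320.3, 245.9])]
[ 6.01999646e+02 -9.03197578e-02  1.33686128e+02] (array([-6.03, -0.16,  5.32]), np.float64(0.0)) (array([-6.03, -0.16, 11.82]), np.float64(0.0))
```

```bash
python3 - <<'E'
from h import *
t=fit_tcp(.7,0,25,(-1,0,54)); print(t,shift(t,JY))
E
```

```text
[ 6.04473453e+02 -2.50293631e-01  1.39152418e+02] (array([-6.28, -0.16, 11.27]), np.float64(0.0))
```

Emit:
play_rows([
  [-3,-0.1,0,0,0.4],
  [-6.28,-0.16,1,0,0.4],
  [-6.28,-0.16,4,0,0.4],
  [-6.28,-0.16,7,0,0.4],
  [-6.28,-0.16,9.5,0,0.4],
  [-6.28,-0.16,11,0,0.4],
  [-6.28,-0.16,11.2,0,0.4],
  [-6.28,-0.16,11.2,0,0.4],
])

```text
clock: 20.4
eef_pos: [601.4, -0.6, 132.8]
tool_rot: [3.142, -0.001, 3.078]
force: [-0.1, -0.8, -0.5]
width: 51.6
```

```bash
python3 - <<'E'
from h import *
s=status.read_state(); print(s["eef_pos"],s["tool_rot"],s["force"],s["width"])
t=fit_tcp(.7,0,25,(-1,0,54)); print(t,shift(t,JY))
E
```

```text
[601.38491024  -0.6030194  132.84447341] [ 3.14154166e+00 -1.11761801e-03  3.07768541e+00] [-0.13408823 -0.8004448  -0.47922414] 51.555962256278775
[ 6.04473453e+02 -2.50293631e-01  1.39152418e+02] (array([-0.31,  0.05, -0.63]), np.float64(0.0))
```

Emit:
play_rows([
  [-0.3,0.05,-0.6,0,0.4],
  [-0.3,0.05,-0.6,0,0.5],
  [-0.3,0.05,-0.6,0,0.8],
  [-0.3,0.05,-0.6,0,1],
  [-0.3,0.05,-0.6,0,1],
  [-0.3,0.05,-0.6,0,1],
  [-0.3,0.05,-0.6,0,1],
])

```text
clock: 21.1
eef_pos: [606.0, -0.8, 140.8]
tool_rot: [3.142, 0.003, 3.077]
force: [-0.1, -0.9, 6.5]
width: 30.9
```

```bash
python3 - <<'E'
from h import *
s=status.read_state(); print(s["eef_pos"],s["tool_rot"],s["force"],s["torque"],s["width"])
J=R.from_euler("z",JY,degrees=True)
M=R.from_euler("xyz",[180,0,JY],degrees=True)
print("per 10mm along shaft, tool cm:",M.inv().apply(F().apply([0,0,1.])).round(3))
E
```

```text
[605.96571551  -0.77292182 140.77725497] [3.14158498 0.00324513 3.07706522] [-0.07691531 -0.87912781  6.5266456 ] [-0.12294972  0.09169132 -0.03648015] 30.927485974498342
per 10mm along shaft, tool cm: [-0.423  0.    -0.906]
```

Emit:
play_rows([
  [-0.25,0,-0.55,0,1],
  [-0.5,0,-1.1,0,1],
  [-0.76,0,-1.63,0,1],
  [-1.0,0,-2.2,0,1],
  [-1.27,0,-2.72,0,1],
  [-1.6,0,-3.4,0,1],
  [-1.9,0,-4.1,0,1],
  [-1.9,0,-6,0,1],
])

```text
clock: 21.9
eef_pos: [623.0, -1.7, 198.4]
tool_rot: [-3.141, -0.003, 3.078]
force: [-0.3, 0.2, -2.4]
width: 30.9
```

```bash
python3 - <<'E'
from h import *
import pickle
s=status.read_state(); print(s["eef_pos"],s["tool_rot"],s["force"],s["torque"],s["width"],s["qpos"].round(2))
c=cam("top"); save("top11",c[0]); pickle.dump(c,open("top11.pkl","wb"))
# mat centre / yaw from w2 corners
m=np.array([(615,-221),(655,-374),(443,-430),(406,-276)]);print(m.mean(0))
print(shift((484,-339,250),24.7))
E
```

```text
[622.99945751  -1.69872159 198.44172213] [-3.14137714e+00 -3.02534980e-03  3.07752504e+00] [-0.26320739  0.154754   -2.43138731] [ 0.00420656 -0.07531803  0.02493174] 30.896312074328286 [ 0.02  0.64 -0.09  1.64  0.07  0.87  1.4 ]
[ 529.75 -325.25]
(array([ 11.94, -34.58,  -4.74]), np.float64(151.6))
```

Held by the hub the crank still leans 25°, and pressing it on the mat would lean it further. Held by the grip, a press on the mat would flatten it. So I'll retrace onto the shaft and regrasp by the grip.

Emit:
play_rows([
  [0,0,1.9,0,1],
  [0.3,0,2.6,0,1],
  [0.63,0,3.28,0,1],
  [0.9,0,3.8,0,1],
  [1.14,0,4.37,0,1],
  [1.4,0,4.9,0,1],
  [1.65,0,5.45,0,1],
  [1.9,0,6,0,1],
])

```text
clock: 22.75
eef_pos: [606.2, -0.9, 140.5]
tool_rot: [-3.141, 0.004, 3.077]
force: [-1.7, -0.8, 35.4]
width: 31.1
```

Emit:
play_rows([
  [0,0,0,0,1],
  [0,0,0,0,1],
  [0,0,0,0,0.4],
  [0,0,0,0,0.4],
  [0,0,0,0,0.4],
  [0,0,-4,0,0.4],
  [0,0,-8,0,0.4],
  [0,0,-10.4,0,0.4],
])

```text
clock: 23.55
eef_pos: [605.8, -0.2, 245.8]
tool_rot: [3.141, 0.003, 3.078]
force: [0.4, 0.3, 1.6]
width: 51.2
```

```bash
python3 - <<'E'
from h import *
print(shift(grip_tcp(-1.5,.7)+[0,0,75],JY))
E
```

```text
(array([6.73, 0.17, 0.53]), np.float64(0.0))
```

Emit:
play_rows([
  [3,0.1,0,0,0.4],
  [6.7,0.15,0,0,0.4],
  [6.7,0.15,0,0,0.4],
  [6.7,0.15,0,0,0.4],
])

```text
clock: 23.95
eef_pos: [537.7, 5.5, 243.4]
tool_rot: [3.141, 0.0, 3.078]
force: [0.2, 0.1, 0.1]
width: 51.0
```

```bash
python3 - <<'E'
from h import *
import pickle
s=status.read_state(); c=cam("wrist"); save("w12",c[0])
for p in(-4,0): print(p,proj([SEAT+F().apply(R.from_euler("z",p,degrees=True).apply(q)) for q in([70,0,72.7],[0,0,62.7])],c).round(0).tolist())
u,v=proj(SEAT+F().apply([70,0,72.7]),c)[0]; g=cv2.cvtColor(c[0],cv2.COLOR_RGB2GRAY)
w=g[int(v)-25:int(v)+35,int(u)-45:int(u)+45]; n,l,st,ce=cv2.connectedComponentsWithStats((w>110).astype(np.uint8)); 
print([(int(st[i][4]),(ce[i]+[int(u)-45,int(v)-25]).round(1).tolist()) for i in range(1,n) if st[i][4]>40])
print(s["eef_pos"],shift(grip_tcp(-2,.7),JY))
E
```

```text
-4 [[325.0, 242.0], [317.0, 292.0]]
0 [[317.0, 242.0], [317.0, 292.0]]
[(178, [317.7, 246.4]), (1605, [315.7, 266.2])]
[537.69879727   5.46002662 243.44118517] (array([-0.  ,  0.11,  7.79]), np.float64(0.0))
```

Emit:
play_rows([
  [0,0.05,3.5,0,0.4],
  [0,0.05,6,0,0.4],
  [0,0.05,7.5,0,0.4],
  [0,0.05,7.8,0,0.6],
  [0,0.05,7.8,0,1],
  [0,0.05,7.8,0,1],
  [0,0.05,7.8,0,1],
  [0,0.05,7.8,0,1],
])

```text
clock: 24.8
eef_pos: [538.7, 5.6, 165.4]
tool_rot: [-3.142, 0.002, 3.077]
force: [2.6, -0.9, -9.0]
width: 23.6
```

Emit:
play_rows([
  [-0.25,0,-0.55,0,1],
  [-0.5,0,-1.1,0,1],
  [-0.76,0,-1.63,0,1],
  [-1.0,0,-2.2,0,1],
  [-1.27,0,-2.72,0,1],
  [-1.6,0,-3.4,0,1],
  [-1.9,0,-4.1,0,1],
  [-1.9,0,-4.1,0,1],
])

```text
clock: 25.6
eef_pos: [558.2, 4.7, 207.5]
tool_rot: [3.141, 0.003, 3.077]
force: [0.0, 0.1, -3.1]
width: 24.1
```

```bash
python3 gq.py; python3 - <<'E'
from h import *
s=status.read_state(); c=cam("wrist"); save("w13",c[0])
M=F()
# expected hub top centre pixel if crank is rigid in tool at 25 deg, ZG
P=np.array(s["eef_pos"])+[0,0,8]; 
for a in(15,20,25,30,40):
    Q=R.from_euler("z",JY,degrees=True)*R.from_euler("y",-a,degrees=True)
    print(a,proj([P+Q.apply(q) for q in([-70,0,12],[0,0,22],[-54,0,12],[-86,0,12])],c).round(0).tolist())
g=cv2.cvtColor(c[0],cv2.COLOR_RGB2GRAY); print(g[250:370:4,300:340:8].tolist())
E
```

```text
[3.141e+00 3.000e-03 3.077e+00] 24.1 F [ 0.   0.1 -3.1] T [ 0.    0.03 -0.01] | seat [70.  -1.9 97. ] phi -1.6 r 70.0 [ 0.01  0.54 -0.1   1.82  0.07  0.79  1.38]
15 [[319.0, 394.0], [318.0, 320.0], [319.0, 376.0], [319.0, 410.0]]
20 [[319.0, 383.0], [318.0, 323.0], [319.0, 368.0], [319.0, 396.0]]
25 [[319.0, 371.0], [318.0, 326.0], [319.0, 359.0], [319.0, 382.0]]
30 [[319.0, 360.0], [318.0, 328.0], [319.0, 350.0], [319.0, 369.0]]
40 [[319.0, 338.0], [318.0, 331.0], [319.0, 332.0], [319.0, 343.0]]
[[0, 17, 23, 12, 17], [14, 9, 13, 14, 17], [16, 12, 13, 18, 14], [7, 10, 16, 16, 16], [10, 9, 16, 20, 16], [22, 11, 8, 14, 7], [11, 13, 10, 17, 11], [6, 12, 18, 16, 3], [17, 13, 18, 14, 13], [14, 16, 10, 23, 8], [22, 12, 6, 15, 6], [11, 16, 18, 16, 12], [21, 14, 19, 14, 10], [11, 5, 10, 26, 10], [10, 17, 7, 13, 4], [3, 19, 11, 13, 6], [16, 3, 14, 13, 12], [13, 12, 8, 13, 19], [12, 16, 11, 12, 11], [1, 31, 80, 79, 6], [8, 70, 86, 98, 67], [5, 67, 80, 79, 71], [0, 92, 86, 85, 89], [130, 74, 81, 83, 130], [132, 126, 136, 137, 137], [9, 21, 147, 151, 16], [14, 18, 25, 19, 13], [20, 20, 11, 7, 15], [19, 17, 20, 17, 13], [17, 19, 16, 18, 21]]
```

```bash
python3 - <<'E'
from h import *
print(shift((523,-291,220),105))
E
```

```text
(array([  1.54, -29.73,  -1.32]), np.float64(71.3))
```

Emit:
play_rows([
  [0,0,-1.5,2,1],
  [0.2,-3,-1.5,8,1],
  [0.5,-7,-1.5,16,1],
  [0.8,-12,-1.5,24,1],
  [1,-17,-1.5,32,1],
  [1.2,-22,-1.5,40,1],
  [1.4,-26,-1.5,48,1],
  [1.5,-29,-1.5,56,1],
])

```text
clock: 26.45
eef_pos: [521.5, -287.4, 220.9]
tool_rot: [-3.14, 0.0, 2.091]
force: [0.1, 0.7, -2.5]
width: 23.8
```

```bash
python3 - <<'E'
from h import *
s=status.read_state();print(s["eef_pos"],s["tool_rot"],s["width"],s["force"])
print(shift((523,-291,100),105))
E
```

```text
[ 521.53077709 -287.44974765  220.89954823] [-3.13976784e+00  1.79383533e-04  2.09077851e+00] 23.764025774160007 [ 0.0632612   0.70436969 -2.51945652]
(array([-0.38, -0.05, 12.09]), np.float64(14.8))
```

Emit:
play_rows([
  [0,0,3,7,1],
  [0,0,6,14.8,1],
  [0,0,9,14.8,1],
  [0,0,11,14.8,1],
  [0,0,12,14.8,1],
  [0,0,12.6,14.8,1],
  [0,0,13.2,14.8,1],
])

```text
clock: 27.15
eef_pos: [523.9, -284.3, 89.4]
tool_rot: [3.141, 0.001, 1.842]
force: [0.0, -0.6, -3.3]
width: 23.7
```

Emit:
play_rows([
  [0,0,0.4,0,1],
  [0,0,0.8,0,1],
  [0,0,1.2,0,1],
  [0,0,1.6,0,1],
])

```text
clock: 27.55
eef_pos: [523.8, -283.5, 73.6]
tool_rot: [3.141, -0.0, 1.842]
force: [-3.0, 6.2, 16.0]
width: 23.3
```

```bash
python3 - <<'E'
from h import *
s=status.read_state();print(s["eef_pos"],s["tool_rot"],s["width"],s["force"],s["torque"])
c=cam("scene");save("s14",c[0])
E
```

```text
[ 523.79248888 -283.52354474   73.64091309] [ 3.14069072e+00 -2.53934600e-04  1.84187938e+00] 23.311329144579418 [-3.02419718  6.24637431 15.97374429] [ 1.04486132  0.40145203 -0.01139293]
```

Emit:
play_rows([
  [0,0,0.4,0,1],
  [0,0,0.8,0,1],
  [0,0,1.2,0,1],
  [0,0,1.6,0,1],
  [0,0,1.9,0,1],
  [0,0,2.1,0,1],
])

```text
clock: 28.2
eef_pos: [525.2, -278.1, 54.3]
tool_rot: [3.138, -0.006, 1.846]
force: [-3.0, 12.7, 18.9]
width: 23.8
```

Emit:
play_rows([
  [0,0,0.2,0,1],
  [0,0,0.4,0,1],
  [0,0,0.4,0,1],
])

```text
clock: 28.5
eef_pos: [524.7, -280.2, 49.5]
tool_rot: [3.139, -0.004, 1.845]
force: [-2.0, 6.3, 8.2]
width: 23.9
```

Emit:
play_rows([
  [0,0,0.2,0,1],
  [0,0,0.4,0,1],
  [0,0,0.4,0,1],
])

```text
clock: 28.8
eef_pos: [524.5, -280.5, 45.3]
tool_rot: [3.14, -0.004, 1.844]
force: [-1.8, 6.7, 8.5]
width: 24.0
```

Emit:
play_rows([
  [0,0,0.2,0,1],
  [0,0,0.4,0,1],
  [0,0,0.4,0,1],
])

```text
clock: 29.1
eef_pos: [524.4, -280.5, 41.2]
tool_rot: [3.14, -0.004, 1.844]
force: [-1.1, 7.7, 8.8]
width: 23.6
```

```bash
python3 - <<'E'
from h import *
s=status.read_state();print(s["eef_pos"],s["tool_rot"],s["width"],s["force"],s["torque"])
c=cam("wrist");save("w15",c[0])
P=np.array(s["eef_pos"])+R.from_euler("xyz",s["tool_rot"]).apply([0,0,-8]); y=s["tool_rot"][2]
for a in(0,3,6):
    Q=R.from_euler("z",y)*R.from_euler("y",-np.radians(a))
    print(a,proj([P+Q.apply(q) for q in([0,0,22],[15,0,-38])],c).round(0).tolist())
g=cv2.cvtColor(c[0],cv2.COLOR_RGB2GRAY); print(g[160:400:3,318:322].mean(1).astype(int).tolist())
E
```

```text
[ 524.42386179 -280.46913927   41.22073195] [ 3.13976865 -0.00378141  1.84433137] 23.552086199050244 [-1.08346755  7.73480894  8.77191157] [ 1.10364469  0.18765972 -0.01286954]
0 [[320.0, 307.0], [320.0, 214.0]]
3 [[320.0, 310.0], [320.0, 211.0]]
6 [[320.0, 313.0], [320.0, 208.0]]
[236, 236, 236, 249, 28, 34, 35, 33, 34, 31, 35, 33, 33, 21, 181, 174, 246, 238, 240, 16, 20, 21, 20, 19, 22, 21, 21, 18, 21, 15, 20, 20, 21, 22, 16, 21, 18, 30, 30, 27, 27, 26, 23, 15, 137, 134, 183, 178, 178, 177, 178, 179, 179, 177, 198, 17, 20, 104, 99, 101, 116, 99, 100, 101, 28, 27, 26, 28, 29, 31, 27, 28, 26, 35, 27, 28, 30, 28, 31, 29]
```

```bash
python3 - <<'E'
from h import *
from scipy.optimize import least_squares
s=status.read_state();c=cam("wrist")
P=np.array(s["eef_pos"])+R.from_euler("xyz",s["tool_rot"]).apply([0,0,-8]); y=s["tool_rot"][2]
def m(p):
    a,z,x=p; Q=R.from_euler("z",y)*R.from_euler("y",-np.radians(a))
    return np.array([P+Q.apply(np.array(q)-[70+x,0,z]) for q in([70,0,72],[85,0,12],[85,0,0],[-16,0,62.])])
o=np.array([307,206.5,200.5,350])
b=least_squares(lambda p:np.r_[proj(m(p)[:3],c)[:,1]-o[:3],p[2]],[3,50,0]);print(b.x,b.fun);print(m(b.x).round(1),proj(m(b.x),c).round(0).tolist())
Q=R.from_euler("z",y)*R.from_euler("y",-np.radians(b.x[0]))
print("underside z hub edge, disc edge",[(P+Q.apply(np.array(q)-[70+b.x[2],0,b.x[1]]))[2].round(1) for q in([-16,0,0],[85,0,0])])
E
```

```text
[ 4.38570985 52.25578452 -0.1531701 ] [-0.12075188  1.14003339 -0.95090192 -0.1531701 ]
[[ 524.7 -282.    68.9]
 [ 519.5 -263.2   10.3]
 [ 519.2 -262.3   -1.7]
 [ 547.7 -363.8   52.4]] [[320.0, 307.0], [320.0, 208.0], [320.0, 200.0], [320.0, 437.0]]
underside z hub edge, disc edge [np.float64(-9.4), np.float64(-1.7)]
```

Emit:
play_rows([
  [0,0,0.15,0,1],
  [0,0,0.3,0,1],
  [0,0,0.3,0,1],
])

```text
clock: 29.5
eef_pos: [524.5, -280.8, 40.4]
tool_rot: [3.139, -0.004, 1.844]
force: [-5.0, 9.8, 25.4]
width: 23.7
```

The force rose to 25 N with hardly any further descent, so the crank is flat. Now I release it.

Emit:
play_rows([
  [0,0,-0.2,0,1],
  [0,0,-0.2,0,0.7],
  [0,0,-0.2,0,0.4],
  [0,0,-0.2,0,0.4],
  [0,0,-2,0,0.4],
  [0,0,-6,0,0.4],
  [0,0,-10,0,0.4],
  [0,0,-15,0,0.4],
])

```text
clock: 30.3
eef_pos: [522.3, -283.8, 187.1]
tool_rot: [-3.139, -0.002, 1.841]
force: [1.2, -0.3, -1.0]
width: 51.0
```

Emit:
play_rows([
  [0,0,-5,0,0],
  [-4,0,-9,0,0],
  [-6,0,-10,0,0],
  [-6,0,-10,0,0],
])

```text
clock: 30.7
eef_pos: [540.0, -347.4, 290.1]
tool_rot: [3.139, 0.008, 1.837]
force: [-0.9, -0.5, 0.6]
width: 85.7
```

```bash
python3 - <<'E'
from h import *
import pickle
s=status.read_state();print(s["eef_pos"],s["force"])
cw=cam("wrist");ct=cam("top");cs=cam("scene")
pickle.dump((cw,ct,cs),open("end.pkl","wb"));save("w16",cw[0]);save("t16",ct[0]);save("s16",cs[0])
a=cv2.resize(ct[0][135:245,240:480],(600,275),interpolation=cv2.INTER_CUBIC); b=cv2.resize(cw[0],(440,275)); d=cv2.resize(cs[0][120:360,140:460],(440,300))
e=cv2.resize(cw[0][20:230,200:480],(360,300))
save("end",np.vstack([np.hstack([a,np.zeros((275,200,3),np.uint8)]),np.hstack([d,e])]))
E
```

```text
[ 540.03358858 -347.35261649  290.14978076] [-0.92364338 -0.47633502  0.56221674]
```

No pictures are left, so I'll check the rest numerically.

```bash
python3 - <<'E'
from gap import *
cw,ct,cs=pickle.load(open("end.pkl","rb")); c0=pickle.load(open("top.pkl","rb"))
g=cv2.cvtColor(cw[0],cv2.COLOR_RGB2GRAY)
# bright things inside the mat
poly=proj(np.array([(612,-224,4),(650,-370,4),(446,-426,4),(410,-279,4)],float),cw).astype(np.int32)
m=np.zeros_like(g);cv2.fillPoly(m,[poly],1); n,l,st,ce=cv2.connectedComponentsWithStats(((g>110)&(m>0)).astype(np.uint8))
for i in range(1,n):
    if st[i][4]>25: print(st[i].tolist(),ce[i].round(1).tolist(),"z76",unproj(*ce[i],76,cw).round(0)[:2],"z66",unproj(*ce[i],66,cw).round(0)[:2])
T=lambda c,z0:0
hub=np.array([523+70*np.cos(np.radians(105.6)+np.pi),-281+70*np.sin(np.radians(105.6)+np.pi)])
print("expected hub px",proj([*hub,66],cw),"cap px (524,-281,76)",proj([524.5,-281,76],cw))
for n,c in(("before",c0),("after",ct)):
    gg=cv2.cvtColor(c[0],cv2.COLOR_RGB2GRAY).astype(float)
    for x in(-40,0,40):
        v=int(round(proj(fence+J.apply([x,-100,55]),c)[0][1])); print(n,x,v,265,gg[v-1:v+2,265:360].mean(0).astype(int).tolist())
d=cv2.absdiff(cv2.cvtColor(ct[0],cv2.COLOR_RGB2GRAY),cv2.cvtColor(c0[0],cv2.COLOR_RGB2GRAY))
for nm,(x0,y0,x1,y1) in dict(basket=(138,140,210,224),tape=(235,88,282,135),span=(178,105,240,132),cutter=(315,88,378,126),clear=(398,100,440,142),stapler=(432,260,492,312),smallc=(145,240,210,306)).items(): print(nm,(d[y0:y1,x0:x1]>40).sum())
E
```

```text
[317, 94, 10, 10, 78] [321.5, 98.6] z76 [ 523. -276.] z66 [ 523. -276.]
[303, 108, 30, 71, 1473] [318.1, 148.6] z76 [ 533. -326.] z66 [ 533. -327.]
expected hub px [[320.70008953 169.12012723]] cap px (524,-281,76) [[321.80532655 104.24561294]]
before -40 219 265 [145, 129, 128, 128, 127, 126, 127, 127, 126, 127, 126, 119, 86, 68, 67, 70, 71, 77, 99, 145, 144, 99, 88, 121, 126, 126, 126, 126, 125, 125, 127, 132, 132, 132, 133, 132, 132, 131, 131, 132, 132, 133, 135, 132, 128, 129, 131, 137, 151, 152, 152, 153, 153, 153, 152, 153, 152, 152, 152, 149, 136, 129, 130, 132, 134, 133, 130, 130, 133, 134, 134, 129, 130, 136, 136, 130, 123, 132, 129, 121, 119, 118, 114, 114, 115, 110, 91, 80, 111, 126, 148, 145, 119, 123, 122]
before 0 236 265 [127, 125, 125, 125, 124, 124, 123, 124, 124, 124, 117, 84, 74, 97, 125, 128, 128, 135, 155, 147, 105, 90, 121, 126, 127, 126, 127, 126, 126, 126, 129, 136, 133, 133, 132, 134, 135, 136, 136, 135, 136, 134, 133, 133, 132, 132, 134, 141, 152, 153, 153, 154, 153, 153, 153, 153, 153, 153, 153, 150, 138, 132, 134, 135, 133, 131, 130, 131, 134, 135, 134, 13
[... 1440 characters left out ...]
, 159, 159, 158, 159, 157, 152, 140, 138, 140, 141, 140, 138, 136, 136, 141, 140, 138, 141, 143, 141, 139, 135, 115, 120, 123, 131, 142, 131, 141]
after 40 252 265 [173, 173, 173, 175, 175, 175, 174, 177, 176, 177, 177, 176, 177, 181, 181, 181, 184, 195, 195, 196, 196, 194, 192, 179, 138, 132, 131, 131, 130, 129, 129, 130, 129, 128, 124, 107, 83, 106, 116, 137, 143, 133, 145, 145, 145, 143, 143, 141, 142, 145, 143, 139, 140, 139, 138, 139, 138, 140, 148, 159, 160, 161, 160, 160, 160, 160, 160, 160, 160, 160, 156, 138, 135, 140, 140, 142, 141, 138, 138, 140, 139, 140, 140, 139, 141, 141, 136, 116, 120, 120, 121, 124, 146, 144, 144]
basket 0
tape 0
span 0
cutter 0
clear 0
stapler 1719
smallc 0
```

```bash
python3 - <<'E'
from h import *
import pickle
s=status.read_state();print(s["force"].round(1),s["eef_pos"])
c=cam("scene")[0]; c0=pickle.load(open("scene.pkl","rb"))[0]
d=cv2.absdiff(cv2.cvtColor(c,cv2.COLOR_RGB2GRAY),cv2.cvtColor(c0,cv2.COLOR_RGB2GRAY))>40
for nm,(x0,y0,x1,y1) in dict(stapler=(132,208,194,242),smallc=(350,103,400,145),clear=(250,315,292,358)).items(): print(nm,d[y0:y1,x0:x1].sum(),(y1-y0)*(x1-x0))
cw=cam("wrist"); g=cv2.cvtColor(cw[0],cv2.COLOR_RGB2GRAY)
u,v=proj([524.5,-281,76],cw)[0].astype(int); w=g[v-14:v+14,u-14:u+14]; n,l,st,ce=cv2.connectedComponentsWithStats((w>110).astype(np.uint8))
print([(int(st[i][4]),unproj(*(ce[i]+[u-14,v-14]),76,cw).round(0)) for i in range(1,n)])
E
```

```text
[ 0.3  0.2 -0.5] [ 538.84145244 -340.81247888  285.88880657]
stapler 598 2108
smallc 70 2100
clear 0 1806
[(8, array([ 511., -272.,   76.])), (1, array([ 528., -265.,   76.])), (75, array([ 523., -276.,   76.])), (1, array([ 511., -278.,   76.])), (2, array([ 511., -280.,   76.])), (112, array([ 525., -290.,   76.]))]
```

```bash
python3 - <<'E'
from h import *
print(shift((520,40,330)))
E
```

```text
(array([37.13,  8.38, -4.43]), 0)
```

Emit:
play_rows([
  [4,1,-4.4,0,0],
  [8,2,-4.4,0,0],
  [13,3,-4.4,0,0],
  [18,4,-4.4,0,0],
  [23,5,-4.4,0,0],
  [28,6,-4.4,0,0],
  [33,7.5,-4.4,0,0],
  [37,8.4,-4.4,0,0],
])

```text
clock: 31.75
eef_pos: [520.2, 40.5, 330.5]
tool_rot: [-3.141, -0.001, 1.844]
force: [1.1, 0.1, 0.1]
width: 85.1
```

Emit:
play_rows([
  [0,0,0,0,0],
  [0,0,0,0,0],
  [0,0,0,0,0],
])

```text
clock: 32.05
eef_pos: [520.9, 36.2, 330.8]
tool_rot: [-3.14, 0.001, 1.841]
force: [-0.7, -1.1, 0.9]
width: 85.5
```

```bash
python3 - <<'E'
from h import *
import pickle
def cmp(n,boxes):
    c=cam(n)[0]; c0=pickle.load(open(n+".pkl","rb"))[0]
    d=cv2.absdiff(cv2.cvtColor(c,cv2.COLOR_RGB2GRAY),cv2.cvtColor(c0,cv2.COLOR_RGB2GRAY))>40
    for k,(x0,y0,x1,y1) in boxes.items(): print(n,k,d[y0:y1,x0:x1].sum())
cmp("top",dict(stapler=(432,260,492,312),clear=(398,100,440,142),smallc=(145,240,210,306)))
cmp("scene",dict(stapler=(132,208,194,242)))
print(status.read_state()["force"].round(1))
# crank height check: triangulate cap in top & scene
c=cam("top");g=cv2.cvtColor(c[0],cv2.COLOR_RGB2GRAY)
poly=proj(np.array([(612,-224,4),(650,-370,4),(446,-426,4),(410,-279,4)],float),c).astype(np.int32)
m=np.zeros_like(g);cv2.fillPoly(m,[poly],1); n,l,st,ce=cv2.connectedComponentsWithStats(((g>90)&(m>0)).astype(np.uint8))
for i in range(1,n):
    if st[i][4]>3: print(st[i].tolist(),unproj(*ce[i],66,c).round(0))
E
```

```text
top stapler 0
top clear 0
top smallc 0
scene stapler 0
[-0.3 -0.8  0.5]
[424, 177, 31, 19, 329] [ 533. -328.   66.]
[410, 188, 9, 12, 41] [ 514. -256.   66.]
[420, 188, 4, 4, 12] [ 526. -279.   66.]
```

The bystanders haven't moved and the crank is on the mat, so I'm handing the job in.

```bash
python3 -c "
from cell import order
print(order.finish_job())"
```

```text
the job is handed in; nothing more can be done
None
```

I fitted the crank fully onto the shaft and wound it clockwise about one turn. I then lifted it off and laid it flat on the mat. The job was handed in at about 32 s of the 72 s allowed, with the robot touching nothing.

- **Press:** the last wrist image before I released the crank gave about 7.8 mm, and the final top image about 8 mm. Half way is 8 mm and bottomed is 16 mm.
- **Carton:** the back of the plate stopped where it should if the carton is against the fence. The final top view showed the carton's edges looking square, but I did not measure its angle precisely.
- **Refitting the crank:** I lifted it off by the hub first, still leaning 25° in the jaws. Pressing it on the mat that way would have tipped it further, so I put it back on the shaft, gripped it by the handle and lifted it off again. The shaft should not have turned, because its play was kept, and the press reading afterwards agrees.
- **Laying it down:** I pressed it flat until the force jumped to 25 N with hardly any further descent, then opened the gripper. Detected positions fit a flat crank on the mat to about 5 mm. One earlier pose fit from the wrist camera disagreed by several mm in height; I put that down to error in my height estimate for the shaft.
- **Other items:** the stapler, clear tape and small carton matched the starting images in the final check after the arm had moved clear. The basket, tape roll, spanner and cutter matched in the check before that. An earlier mismatch at the stapler was only the arm blocking the view.
- **Not checked by eye:** I had used all 12 pictures by the end, so the final checks were numerical only.

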